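Assemble the small sieve stack on the shaker

ROBOT

A 6-joint arm with a two-finger parallel gripper is mounted at the origin on a cart in front of the work surface, level with it; the furniture and walls round the work are solid. World frame = base frame: x ahead of the robot, y to its left, z up, the work surface at z = 0. Lengths are in m, angles in rad, forces in N, time in s.
With the tool pointing down it reaches from about 0.35 to 0.975 m from the base axis. Payload 4.9 kg.
Tool frame: the origin (TCP) lies midway between the tips of the shut fingers; the grasp point (between the pads) lies 19 mm behind it; z points along the fingers, y is the direction in which the jaws open and shut (so a half turn about z gives the same grasp; the last joint's range is limited). The gripper opens to 85 mm and grips with 20 to 120 N. Pads are 22 mm wide; open, the fingers measure 114 mm over their backs; the gripper's body (76 mm by 85 mm) begins 54 mm behind the grasp point. The pads swing forward as they close: fully open they stand 13 mm farther back than shut.
Start: joints at [-1.308, 0.053, 1.613, -0, 1.476, -0.119], TCP at [0.233, -0.58, 0.231] pointing down, gripper open.
Joint ranges: [-3.01, 3.01], [-1.01, 2.22], [0.06, 2.58], [-1.02, 4.17], [0.09, 2.62], [-3.14, 3.14]. Speed limits (rad/s): [2.57, 2.57, 3.14, 3.14, 3.14, 3.14].

INTERFACE

Orientations are given as a rotation vector (axis times angle).
In Python, from station import ctrl gives the robot as it stands.
- The arm moves only by the tool play_rows, never from a script. Its argument "motion" is a list that holds one entry, the list of rows, each a list of 7 numbers: the closure, from -1 (fully open) to 1 (shut), then the shift along the tool's x, y, z in cm, then the turn, a rotation vector about the tool's x, y, z in degrees. A call has 1 to 20 rows; each row is the pose to reach, as a shift and turn from the pose measured when the call began, along the tool's axes at that moment; what a row does not reach only later rows make up. A row lasts 1/8 s, in which the tool goes at most 62.5 mm and 10.7 degrees, less where a joint would pass 70% of its speed; a pose out of reach is approached as far as the arm can. A call with a gripper value outside its range is refused whole. The fingers move at their own pace and stop on an object; "newtons" is the grip in N (left out, the last holds). Time passes only in rows, so rows that repeat a pose let the fingers close. It gives the time, the measured TCP pose, the force and the opening at its end, in the units of the state.
- ctrl.get_obs(): the state, without advancing time (a new reading comes with each control period).
- ctrl.get_image(name): name is "scene" or "top"; returns a dict with "color" (480x640x3 uint8, red, green, blue), "mtx" (3x3 intrinsics, pixels), "T" (4x4, takes a point from camera to world coordinates). Camera axes: x right, y up, looking along -z (the intrinsics and any distortion apply to the point x, -y, -z); pixel columns grow to the right and rows downward; lengths in m; the calibration is good to about 2 mm. A picture is of the moment at which its call begins. There is no depth.
- ctrl.finish_job(): hands the job in, once; it reports no verdict.
The state is a dict: "t": time; "q": joint angles; "dq": joint speeds; "effort": joint torques, N m; "tool_pos": TCP position; "tool_rot": TCP orientation; "contact_force": force on the tool from outside, world axes, zero at the start; "wrist_torque": the same for the moment, N m; "opening": finger opening in m.
Only numpy, scipy, OpenCV 4.12 (cv2) and the standard library are available. Lean on these libraries where they do the work, as an engineer would, in place of code of your own. Each camera call takes 0.05 s, during which the arm holds its last target.

TASK

Build up the little sieve stack on the steel pan of the shaker plate, piece by piece from the bottom: first the fine sieve (blue), on it the medium one (yellow), then the coarse one (red), and last the steel lid with the black knob. Each piece must sit fully home and level in the one below and be let go before the next is added; leave the open aluminium tin and the red-capped vial standing where they are.

Things in the scene. Friction and masses are not known exactly. Their poses are not given: they have to be found in the camera images.
- pan_rim (a point): centre of the top of the rim of the steel pan, which is fixed on a round grey plate (84 mm wide, 12 mm thick) that stands fast on the bench; the pan is an open steel cup without mesh, 58 mm wide, its rim 54 mm wide outside, 49 mm inside, 6 mm high; the rim's top is 42 mm above the bench
- fine_mid (a point): fine sieve: round cup, blue wall and rim, very fine metal mesh inside; 40 mm high, 0.14 kg, loose. Point on its axis 20 mm above the underside, z up. From below: spigot 45 mm wide to 8 mm; wall 58 mm wide (grip here) to 34 mm; rim 54 mm wide outside, 49 inside, to 40 mm. Its spigot drops 8 mm into the rim below until the shoulder rests on that rim (2 mm play all round)
- medium_mid (a point): medium sieve: round cup, yellow wall and rim, medium metal mesh inside; 40 mm high, 0.14 kg, loose. Point on its axis 20 mm above the underside, z up. From below: spigot 45 mm wide to 8 mm; wall 58 mm wide (grip here) to 34 mm; rim 54 mm wide outside, 49 inside, to 40 mm. Its spigot drops 8 mm into the rim below until the shoulder rests on that rim (2 mm play all round)
- coarse_mid (a point): coarse sieve: round cup, red wall and rim, coarse metal mesh inside; 40 mm high, 0.14 kg, loose. Point on its axis 20 mm above the underside, z up. From below: spigot 45 mm wide to 8 mm; wall 58 mm wide (grip here) to 34 mm; rim 54 mm wide outside, 49 inside, to 40 mm. Its spigot drops 8 mm into the rim below until the shoulder rests on that rim (2 mm play all round)
- lid_knob (a point): lid: steel disc 58 mm wide with an upright black knob, a cylinder 18 mm thick from 12 to 46 mm above the underside; 0.10 kg, loose. Point on the knob's axis 33 mm above the underside, 21 mm above the disc's top; z up. Spigot below as on the sieves (8 mm high, 45 mm wide); disc from 8 to 12 mm. Grip the knob, fingertips staying above the disc
- tin_mid (a point): bystander: open bare aluminium tin without lid or knob, 53 mm wide, 40 mm high, loose; point on its axis 20 mm above its underside, z up
- vial_mid (a point): bystander: short clear vial with a red screw cap, 34 mm wide, 35 mm high, loose; point on its axis half-way up, z up
Things that resemble listed ones, but are neither listed nor needed, are in the scene too. Leave any green look-alike of the part that bears lid_knob alone.

How it is judged:
On the way, in this order (a step that is already met when the one before it is completed fails the run):
1. the fine (blue) sieve sits home in the pan and is let go (horizontal distance between fine_mid and pan_rim below 0.005 m and z of fine_mid in the frame of pan_rim between 0.009 and 0.015 m and angle between fine_mid's own z axis and vertical below 0.06 rad and contact force between the fingers and sieve_fine below 0.3 N), for 0.2 s.
2. the medium (yellow) sieve sits home on the fine one and is let go (horizontal distance between medium_mid and fine_mid below 0.005 m and z of medium_mid in the frame of fine_mid between 0.029 and 0.035 m and angle between medium_mid's own z axis and vertical below 0.06 rad and contact force between the fingers and sieve_medium below 0.3 N), for 0.2 s.
3. the coarse (red) sieve sits home on the medium one and is let go (horizontal distance between coarse_mid and medium_mid below 0.005 m and z of coarse_mid in the frame of medium_mid between 0.029 and 0.035 m and angle between coarse_mid's own z axis and vertical below 0.06 rad and contact force between the fingers and sieve_coarse below 0.3 N), for 0.2 s.
4. the lid sits home on the coarse sieve and is let go (horizontal distance between lid_knob and coarse_mid below 0.005 m and z of lid_knob in the frame of coarse_mid between 0.042 and 0.048 m and angle between lid_knob's own z axis and vertical below 0.06 rad and contact force between the fingers and sieve_lid below 0.3 N), for 0.2 s.
At the end, for the whole second after the job is handed in: From the bottom: pan, blue, yellow, red sieve, lid; each piece within 5 mm of the axis of the one below, within 3 mm of its fully seated height, upright within 0.06 rad, released and at rest (all of step 1 and all of step 2 and all of step 3 and all of step 4 and linear speed of each of sieve_fine, sieve_medium, sieve_coarse, sieve_lid below 0.02 m/s); the robot touches nothing.
It fails at once if the moisture tin was moved more than 25 mm or tipped over (distance of tin_mid from where it was at the start of the episode above 0.025 m or angle between tin_mid's own z axis and vertical above 0.5 rad).
It fails at once if the red-capped vial was moved more than 25 mm or tipped over (distance of vial_mid from where it was at the start of the episode above 0.025 m or angle between vial_mid's own z axis and vertical above 0.5 rad).
It also fails if it takes over 120 s, if anything falls off the work surface, if the arm or the gripper's body presses on something with over 40 N, if the wrist force passes 120 N, or if a joint passes its speed limit or range.

## Working session

There is one attempt and no reset: what is moved stays moved. The work goes in short steps, Python scripts to look and compute and a tool call to move; the robot and the scene stay as the last step left them, time stands still between calls to the robot, and variables do not carry over. Pictures are saved under pics/ and viewed, and the job is handed in when it is done.

Besides the shell and the picture viewer there is one more tool, called after "Request:" as name(argument=value, ...) on one line, values as JSON. play_rows: Moves the arm, as the interface text tells. Its arguments: {"type":"object","properties":{"motion":{"type":"array"},"newtons":{"type":"number"}},"required":["motion"]}

```bash
mkdir -p pics; ls; cat > h.py <<'E'
import numpy as np,cv2
from station import ctrl
def snap(n,f):
    d=ctrl.get_image(n); cv2.imwrite('pics/'+f,d['color'][:,:,::-1]); np.savez('pics/'+f+'.npz',mtx=d['mtx'],T=d['T']); return d
def world(d,u,v,z):
    K=np.array(d['mtx']);T=np.array(d['T'])
    r=np.linalg.inv(K)@[u,v,1]; r=T[:3,:3]@[r[0],-r[1],-r[2]]; o=T[:3,3]
    return o+r*(z-o[2])/r[2]
def pix(d,p):
    K=np.array(d['mtx']);T=np.array(d['T'])
    c=T[:3,:3].T@(np.array(p)-T[:3,3]); q=K@[c[0],-c[1],-c[2]]; return q[:2]/q[2]
E
python3 - <<'E'
from h import *
for n in('scene','top'):
    d=snap(n,n+'0.png'); print(d.keys(),np.round(d['mtx'],1),np.round(d['T'],3))
print(ctrl.get_obs())
E
```

```text
pics
dict_keys(['color', 'mtx', 'T']) [[595.3   0.  317.7]
 [  0.  595.3 237.8]
 [  0.    0.    1. ]] [[ 0.935  0.286 -0.209  0.314]
 [-0.354  0.733 -0.58  -0.559]
 [-0.013  0.617  0.787  0.951]
 [ 0.     0.     0.     1.   ]]
dict_keys(['color', 'mtx', 'T']) [[443.4   0.  317.6]
 [  0.  443.4 242.2]
 [  0.    0.    1. ]] [[-0.011  0.99  -0.139  0.403]
 [-1.    -0.012 -0.005  0.096]
 [-0.007  0.139  0.99   1.157]
 [ 0.     0.     0.     1.   ]]
{'t': 0.1, 'q': array([-1.30799792e+00,  5.32826355e-02,  1.61415282e+00, -1.73571851e-05,
        1.47601636e+00, -1.19006711e-01]), 'dq': array([-0.00155426, -0.00155891, -0.00255138, -0.00131427, -0.00030297,
        0.00080092]), 'effort': array([ 4.49113586e-04, -3.94904172e+01, -3.71362674e+01, -1.58910980e-04,
        3.84447689e-03, -2.40345930e-07]), 'tool_pos': array([ 0.23271632, -0.57944797,  0.23019336]), 'tool_rot': array([-3.08270057e+00, -5.95752851e-01,  2.36711690e-04]), 'contact_force': array([-0.2864583 ,  0.26993318, -0.62227731]), 'wrist_torque': array([ 0.03383244, -0.05747864,  0.00997666]), 'opening': 0.08532743366872368}
```

View pics/scene0.png

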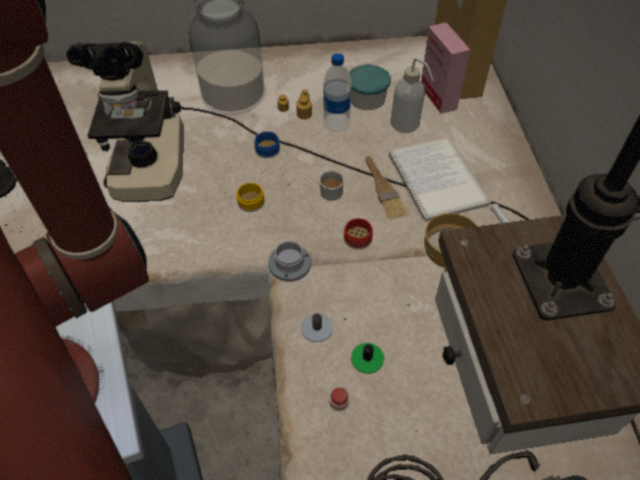

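View pics/top0.png

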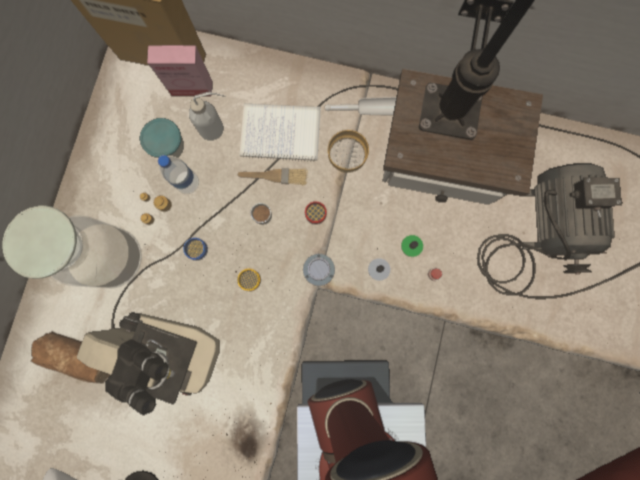

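The scene picture shows these pieces, with their pixels:

| Piece | scene | top |
|---|---|---|
| blue | (267,144) | (196,248) |
| yellow | (250,196) | (249,280) |
| red | (358,233) | (316,212) |
| pan | (290,260) | (319,269) |
| steel lid | (317,325) | (379,269) |
| green lid look-alike, leave alone | (368,357) | (412,245) |
| tin | (331,186) | (261,213) |
| vial | (340,398) | (435,274) |

The large brass sieve at scene (450,238) is another look-alike. Next I'll look at close crops.

```bash
python3 - <<'E'
import cv2
a=cv2.imread('pics/top0.png'); b=cv2.imread('pics/scene0.png')
cv2.imwrite('pics/c1.png',cv2.resize(a[195:305,175:335],None,fx=5,fy=5,interpolation=cv2.INTER_CUBIC))
cv2.imwrite('pics/c1b.png',cv2.resize(a[195:305,300:460],None,fx=5,fy=5,interpolation=cv2.INTER_CUBIC))
cv2.imwrite('pics/c2.png',cv2.resize(b[120:285,225:385],None,fx=3.6,fy=3.6,interpolation=cv2.INTER_CUBIC))
cv2.imwrite('pics/c3.png',cv2.resize(b[225:415,255:395],None,fx=3.1,fy=3.1,interpolation=cv2.INTER_CUBIC))
E
```

```text
(no output)
```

View pics/c1.png

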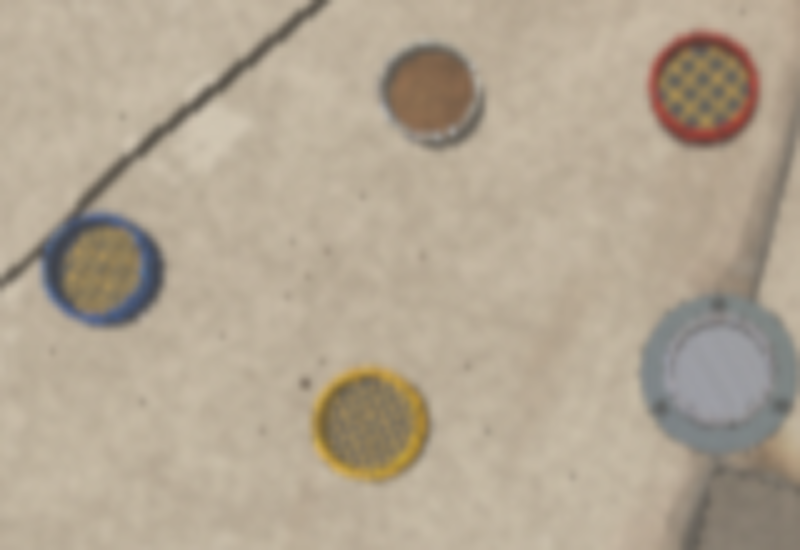

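View pics/c1b.png

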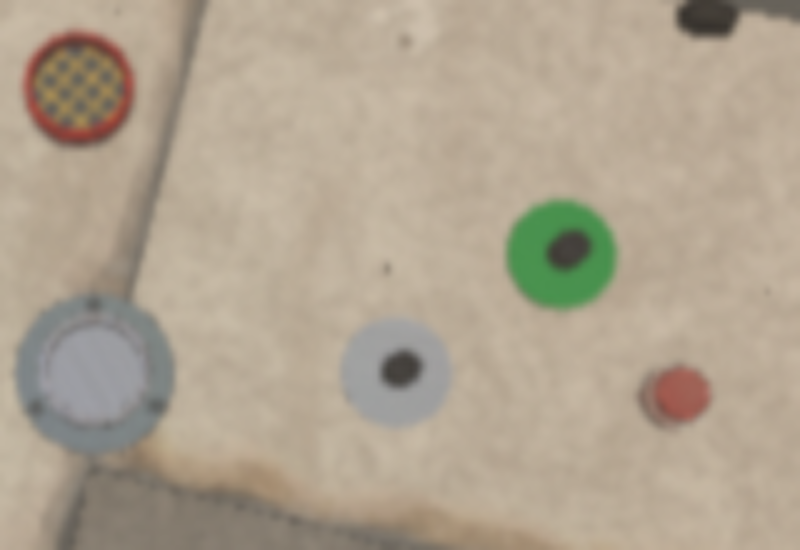

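View pics/c2.png

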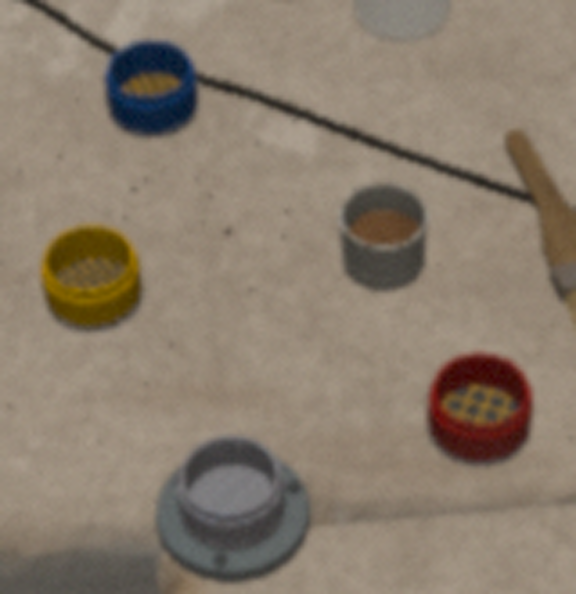

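View pics/c3.png

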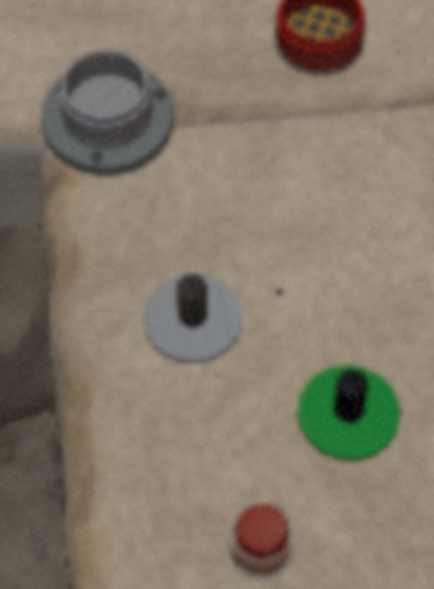

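The crops confirm the choices: the colours are clear, everything stands upright, and the grey lid with the black knob differs from the green one. Next I locate each piece by matching its projected silhouette to its mask in both cameras.

```bash
cat > loc.py <<'E'
from h import *
from scipy.optimize import least_squares
sieve=[(22.5,0),(22.5,8),(29,8),(29,34),(27,34),(27,40)]
MODEL=dict(blue=sieve,yellow=sieve,red=sieve,lid=[(22.5,0),(29,8),(29,12)],tin=[(26.5,0),(26.5,40)],vial=[(17,0),(17,35)],plate=[(42,0),(42,12),(29,12),(29,36),(27,36),(27,42)])
def hullpts(d,xy,m,z0=0):
    a=np.linspace(0,2*np.pi,72,endpoint=False)
    P=[pix(d,(xy[0]+r/1e3*np.cos(t),xy[1]+r/1e3*np.sin(t),z0+z/1e3)) for r,z in m for t in a]
    return cv2.convexHull(np.array(P,np.float32))
def cen(h):
    M=cv2.moments(h); return np.array([M['m10']/M['m00'],M['m01']/M['m00']]),M['m00']
def mask(d,c):
    hsv=cv2.cvtColor(d['color'],cv2.COLOR_RGB2HSV).astype(int);H,S,V=hsv[...,0],hsv[...,1],hsv[...,2]
    if c=='blue': m=(H>100)&(H<130)&(S>90)
    if c=='yellow': m=(H>18)&(H<32)&(S>165)
    if c=='red': m=((H<8)|(H>172))&(S>120)
    if c in('lid','plate'): m=((S<32)|((H>85)&(H<135)))
    return m.astype(np.uint8)
def meas(d,c,seed,z0=0,win=24):
    m=mask(d,c); w=np.zeros_like(m); w[int(seed[1])-win:int(seed[1])+win,int(seed[0])-win:int(seed[0])+win]=1
    m=cv2.morphologyEx(m*w,cv2.MORPH_OPEN,np.ones((2,2),np.uint8))
    n,l,st,_=cv2.connectedComponentsWithStats(m); k=1+np.argmax(st[1:,4])
    cs,_=cv2.findContours((l==k).astype(np.uint8),cv2.RETR_EXTERNAL,cv2.CHAIN_APPROX_NONE)
    h=cv2.convexHull(cs[0]); f=np.zeros_like(m); cv2.fillConvexPoly(f,h,1); M=cv2.moments(f,True)
    c0=np.array([M['m10'],M['m01']])/M['m00']
    s=world(d,*c0,z0+.02)[:2]
    r=least_squares(lambda x:cen(hullpts(d,x,MODEL[c],z0))[0]-c0,s)
    return r.x,M['m00'],cen(hullpts(d,r.x,MODEL[c],z0))[1]
E
python3 - <<'E'
from loc import *
seeds=dict(blue=((267,144),(196,248)),yellow=((250,196),(249,280)),red=((358,233),(316,212)),lid=((317,328),(379,269)),plate=((290,262),(319,269)))
for i,n in enumerate(('scene','top')):
    d=ctrl.get_image(n)
    for c in seeds:
        x,a,b=meas(d,c,seeds[c][i]); print(n,c,np.round(x,4),a,round(b))
    for c,s in dict(tin=((331,186),(261,213)),vial=((340,398),(435,274)),green=((368,357),(412,245))).items():
        print(n,c,np.round(world(d,*s[i],.02),3))
E
```

```text
scene blue [0.5485 0.4168] 502.0 610
scene yellow [0.4673 0.2784] 593.0 707
scene red [0.64   0.1063] 696.0 784
scene lid [ 0.4903 -0.0574] 751.0 757
scene plate [0.492  0.0996] 1330.0 1403
scene tin [0.636 0.248 0.02 ]
scene vial [ 0.476 -0.198  0.02 ]
scene green [ 0.549 -0.147  0.02 ]Traceback (most recent call last):
  File "<stdin>", line 6, in <module>
  File "loc.py", line 21, in meas
    n,l,st,_=cv2.connectedComponentsWithStats(m); k=1+np.argmax(st[1:,4])
                                                      ~~~~~~~~~^^^^^^^^^^
    return _wrapfunc(a, 'argmax', axis=axis, out=out, **kwds)
    return bound(*args, **kwds)
ValueError: attempt to get argmax of an empty sequence
```

```bash
sed -i "s/(S>90)/(S>60)/; s/(H>18)&(H<32)&(S>165)/(H>16)\&(H<34)\&(S>130)/; s/(S>120)/(S>95)/" loc.py
python3 - <<'E'
from loc import *
seeds=dict(blue=((267,144),(196,248)),yellow=((250,196),(249,280)),red=((358,233),(316,212)),lid=((317,328),(379,269)),plate=((290,262),(319,269)))
for i,n in enumerate(('scene','top')):
    z=np.load(f'pics/{n}0.png.npz'); d=dict(color=cv2.imread(f'pics/{n}0.png')[:,:,::-1].copy(),mtx=z['mtx'],T=z['T'])
    v=d['color'].copy()
    for c in seeds:
      try:
        x,a,b=meas(d,c,seeds[c][i],win=24 if c=='plate' else 20); print(n,c,np.round(x,4),a,round(b))
        cv2.polylines(v,[hullpts(d,x,MODEL[c]).astype(int)],True,(0,255,0))
      except Exception as e:
        s=seeds[c][i]; print(n,c,e, cv2.cvtColor(d['color'],cv2.COLOR_RGB2HSV)[s[1],s[0]-12:s[0]+13:2].tolist())
    for c,s in dict(tin=((331,186),(261,213)),vial=((340,398),(435,274)),green=((368,357),(412,245))).items():
        print(n,c,np.round(world(d,*s[i],.02),3))
    r=v[120:420,220:400] if i==0 else v[195:305,175:455]
    cv2.imwrite(f'pics/fit{i}.png',cv2.resize(r,None,fx=2 if i==0 else 2.8,fy=2 if i==0 else 2.8,interpolation=cv2.INTER_CUBIC)[:,:,::-1])
E
```

```text
scene blue [0.5489 0.4169] 530.0 610
scene yellow [0.4673 0.2783] 635.0 707
scene red [0.6399 0.1064] 726.0 784
scene lid [ 0.4901 -0.057 ] 757.0 757
scene plate [0.4919 0.0995] 1330.0 1403
scene tin [0.636 0.248 0.02 ]
scene vial [ 0.476 -0.198  0.02 ]
scene green [ 0.549 -0.147  0.02 ]
top blue [0.5401 0.3987] 81.0 458
top yellow [0.4607 0.2626] 150.0 441
top red [0.629  0.1033] 228.0 425
top lid [ 0.4893 -0.058 ] 424.0 400
top plate [0.4908 0.0981] 844.0 832
top tin [0.642 0.249 0.02 ]
top vial [ 0.477 -0.198  0.02 ]
top green [ 0.552 -0.142  0.02 ]
```

```bash
ls pics
```

```text
c1.png
c1b.png
c2.png
c3.png
fit0.png
fit1.png
scene0.png
scene0.png.npz
top0.png
top0.png.npz
```

```bash
python3 - <<'E'
from loc import *
z=np.load('pics/top0.png.npz'); d=dict(mtx=z['mtx'],T=z['T'])
for c,p in dict(blue=(195.1,248.5),yellow=(248.9,279.4),red=(315.5,212.3)).items():
    r=least_squares(lambda x:cen(hullpts(d,x,MODEL[c]))[0]-p,world(d,*p,.02)[:2]); print(c,np.round(r.x,4))
E
```

```text
blue [0.5498 0.4188]
yellow [0.4684 0.2786]
red [0.6412 0.1067]
```

View pics/fit0.png

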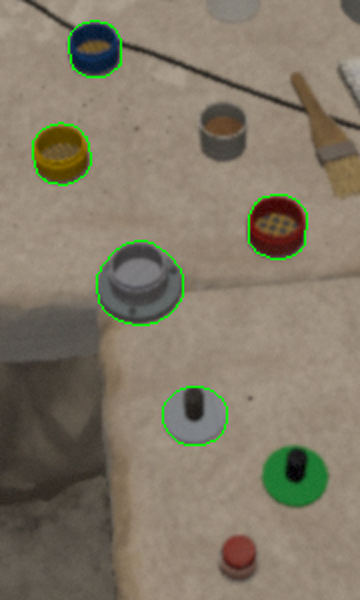

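Both cameras agree to within about 2 mm. I take the averages: blue (0.5493, 0.4175), yellow (0.468, 0.2785), red (0.6405, 0.1065), lid (0.4897, -0.0575), pan (0.4914, 0.0988). A tool yaw of 42° keeps the fingers off the cable beside the blue sieve.

```bash
cat > go.py <<'E'
import sys
from h import *
from scipy.spatial.transform import Rotation as Rn
def go(*ts,yaw=42):
    o=ctrl.get_obs(); R=Rn.from_rotvec(o['tool_rot']); a=np.radians(yaw)
    x=np.array([np.cos(a),np.sin(a),0]);z=np.array([0,0,-1.]);D=Rn.from_matrix(np.c_[x,np.cross(z,x),z])
    print('t',round(o['t'],2),'pos',np.round(o['tool_pos'],4),'open',round(o['opening'],4),'F',np.round(o['contact_force'],1),'q',np.round(o['q'],2))
    print('turn',np.round((R.inv()*D).as_rotvec(degrees=True),2))
    for t in ts: print(t,'->',np.round(R.inv().apply(np.array(t)-o['tool_pos'])*100,2))
if __name__=='__main__': go(*eval(sys.argv[1]))
E
python3 go.py '[(.45,-.1,.2),(.5493,.4175,.14)]'
```

```text
t 0.2 pos [ 0.2328 -0.5796  0.2305] open 0.0853 F [-0.2  0.2  0.6] q [-1.31  0.05  1.61  0.    1.48 -0.12]
turn [-8.000e-02 -2.000e-02 -2.012e+01]
(0.45, -0.1, 0.2) -> [ 38.03 -36.41   3.1 ]
(0.5493, 0.4175, 0.14) -> [ 66.53 -80.72   9.17]
```

Request:
play_rows(motion=[[[-1,38,-36.4,3.1,0,0,-10],[-1,38,-36.4,3.1,0,0,-20],[-1,38,-36.4,3.1,0,0,-20],[-1,38,-36.4,3.1,0,0,-20],[-1,38,-36.4,3.1,0,0,-20],[-1,38,-36.4,3.1,0,0,-20],[-1,38,-36.4,3.1,0,0,-20],[-1,38,-36.4,3.1,0,0,-20],[-1,38,-36.4,3.1,0,0,-20],[-1,66.5,-80.7,9.1,0,0,-20],[-1,66.5,-80.7,9.1,0,0,-20],[-1,66.5,-80.7,9.1,0,0,-20],[-1,66.5,-80.7,9.1,0,0,-20],[-1,66.5,-80.7,9.1,0,0,-20],[-1,66.5,-80.7,9.1,0,0,-20],[-1,66.5,-80.7,9.1,0,0,-20],[-1,66.5,-80.7,9.1,0,0,-20],[-1,66.5,-80.7,9.1,0,0,-20],[-1,66.5,-80.7,9.1,0,0,-20],[-1,66.5,-80.7,9.1,0,0,-20]]], newtons=30)

```text
t: 2.7
tool_pos: [0.549, 0.4165, 0.1403]
tool_rot: [-2.934, -1.122, 0.001]
contact_force: [0.2, -0.3, 0.7]
opening: 0.0854
```

```bash
python3 go.py '[(.5493,.4175,.06),(.5493,.4175,0.0)]'; python3 -c "
from h import *
d=snap('scene','s1.png');c=d['color'][30:280,150:400];cv2.imwrite('pics/s1c.png',cv2.resize(c,None,fx=2.3,fy=2.3)[:,:,::-1])"
```

```text
t 2.7 pos [0.549  0.4165 0.1403] open 0.0854 F [ 0.2 -0.3  0.7] q [0.54 0.27 1.53 0.   1.35 1.38]
turn [-0.06  0.02 -0.13]
(0.5493, 0.4175, 0.06) -> [ 0.09 -0.04  8.03]
(0.5493, 0.4175, 0.0) -> [ 0.09 -0.04 14.03]
```

View pics/s1c.png

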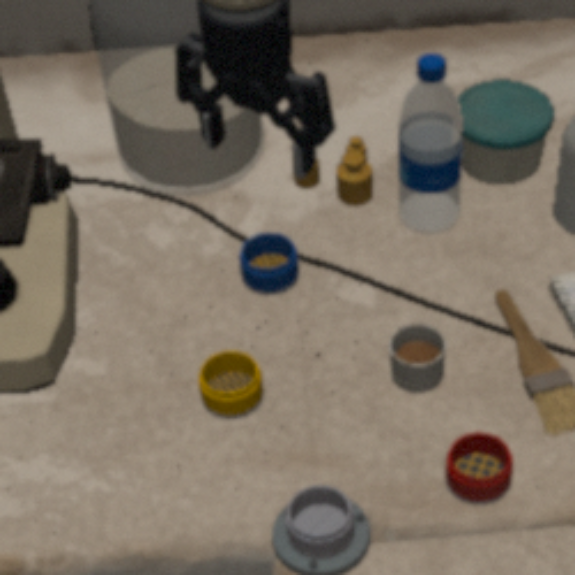

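The gripper hovers open over the blue sieve (crop (270,262)), with its fingers along the cable direction. The way down is clear.

Request:
play_rows(motion=[[[-1,0.1,0,5,0,0,0],[-1,0.1,0,8,0,0,0],[-1,0.1,0,8,0,0,0],[-1,0.1,0,11,0,0,0],[-1,0.1,0,12.5,0,0,0],[-1,0.1,0,13.5,0,0,0],[-1,0.1,0,14,0,0,0],[-1,0.1,0,14,0,0,0]]])

```text
t: 3.75
tool_pos: [0.55, 0.4171, 0.0009]
tool_rot: [-2.934, -1.121, -0.0]
contact_force: [0.4, 0.3, 0.3]
opening: 0.0854
```

```bash
python3 go.py '[(.5493,.4175,.0)]'; python3 -c "
from h import *
d=snap('scene','s2.png');c=d['color'][60:210,190:340];cv2.imwrite('pics/s2c.png',cv2.resize(c,None,fx=3.8,fy=3.8)[:,:,::-1])"
```

```text
t 3.75 pos [0.55   0.4171 0.0009] open 0.0854 F [0.4 0.3 0.3] q [0.54 0.42 1.59 0.   1.13 1.38]
turn [-0.05 -0.02 -0.17]
(0.5493, 0.4175, 0.0) -> [-0.02 -0.08  0.09]
```

View pics/s2c.png

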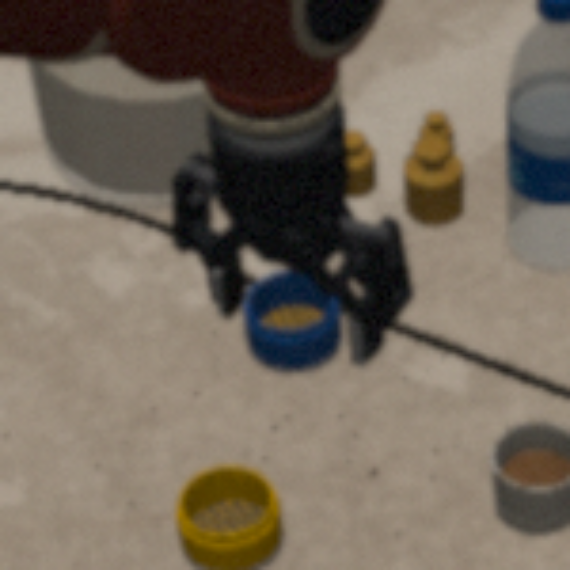

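The fingers stand on either side of the blue sieve, at crop (225,290) and (365,340). I close and lift a little.

Request:
play_rows(motion=[[[1,0,0,0,0,0,0],[1,0,0,0,0,0,0],[1,0,0,0,0,0,0],[1,0,0,0,0,0,0],[1,0,0,0,0,0,0],[1,0,0,0,0,0,0],[1,0,0,0,0,0,0],[1,0,0,0,0,0,0]]], newtons=30)

```text
t: 4.8
tool_pos: [0.5509, 0.4178, 0.0025]
tool_rot: [-2.933, -1.121, -0.004]
contact_force: [-1.1, 0.4, 5.9]
opening: 0.0579
```

Request:
play_rows(motion=[[[1,0,0,-2,0,0,0],[1,0,0,-5,0,0,0],[1,0,0,-9,0,0,0],[1,0,0,-12,0,0,0],[1,0,0,-12,0,0,0],[1,0,0,-12,0,0,0]]])

```text
t: 5.55
tool_pos: [0.5498, 0.417, 0.121]
tool_rot: [-2.933, -1.121, -0.0]
contact_force: [0.2, 0.3, -2.3]
opening: 0.0578
```

```bash
python3 go.py '[(.4914,.0988,.12)]'; python3 -c "
from h import *
d=snap('scene','s3.png');c=d['color'][30:210,170:370];cv2.imwrite('pics/s3c.png',cv2.resize(c,None,fx=3,fy=3)[:,:,::-1])"
```

```text
t 5.55 pos [0.5498 0.417  0.121 ] open 0.0578 F [ 0.2  0.3 -2.3] q [0.54 0.29 1.54 0.   1.32 1.38]
turn [-0.06 -0.04 -0.17]
(0.4914, 0.0988, 0.12) -> [-25.58  19.81   0.07]
```

View pics/s3c.png

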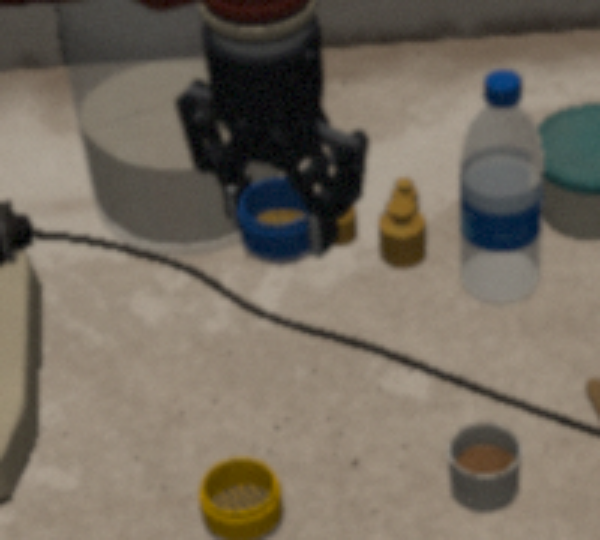

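The blue sieve is held level, opening 58 mm. I carry it over the pan.

Request:
play_rows(motion=[[[1,-5,4,0,0,0,0],[1,-10,8,0,0,0,0],[1,-15,12,0,0,0,0],[1,-20,15.5,0,0,0,0],[1,-23.5,18.2,0,0,0,0],[1,-25,19.4,0,0,0,-0.1],[1,-25.6,19.8,0,0,0,-0.1],[1,-25.6,19.8,2,0,0,-0.1],[1,-25.6,19.8,4.5,0,0,-0.1],[1,-25.6,19.8,5.5,0,0,-0.1],[1,-25.6,19.8,5.5,0,0,-0.1],[1,-25.6,19.8,5.5,0,0,-0.1]]])

```text
t: 7.1
tool_pos: [0.4914, 0.0988, 0.0659]
tool_rot: [-2.933, -1.125, -0.0]
contact_force: [-0.6, 0.3, -2.1]
opening: 0.0581
```

```bash
python3 go.py '[(.4914,.0988,.055),(.4914,.0988,.0365)]'; python3 -c "
from h import *
d=snap('scene','s4.png');c=d['color'][190:300,225:365];cv2.imwrite('pics/s4c.png',cv2.resize(c,None,fx=5,fy=5,interpolation=cv2.INTER_CUBIC)[:,:,::-1])
d=snap('top','t4.png');c=d['color'][215:315,260:380];cv2.imwrite('pics/t4c.png',cv2.resize(c,None,fx=5,fy=5,interpolation=cv2.INTER_CUBIC)[:,:,::-1])"
```

```text
t 7.1 pos [0.4914 0.0988 0.0659] open 0.0581 F [-0.6  0.3 -2.1] q [ 0.05 -0.08  2.03  0.    1.19  0.89]
turn [-0.03 -0.02 -0.04]
(0.4914, 0.0988, 0.055) -> [-0.    0.    1.09]
(0.4914, 0.0988, 0.0365) -> [-0.    0.    2.94]
```

View pics/s4c.png

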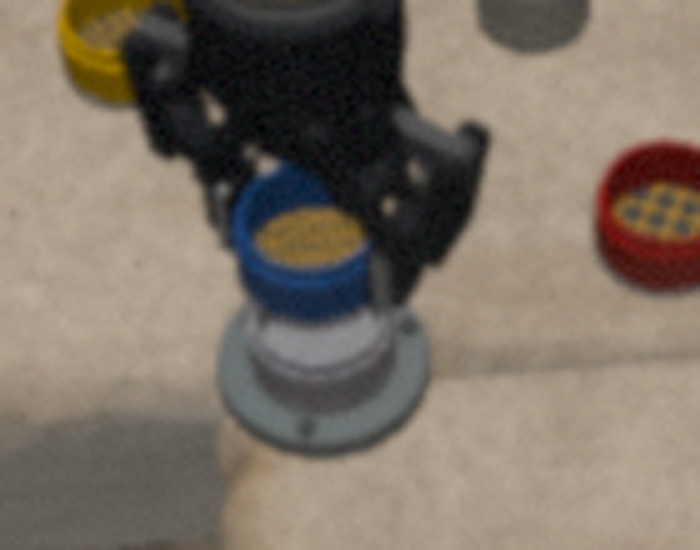

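View pics/t4c.png

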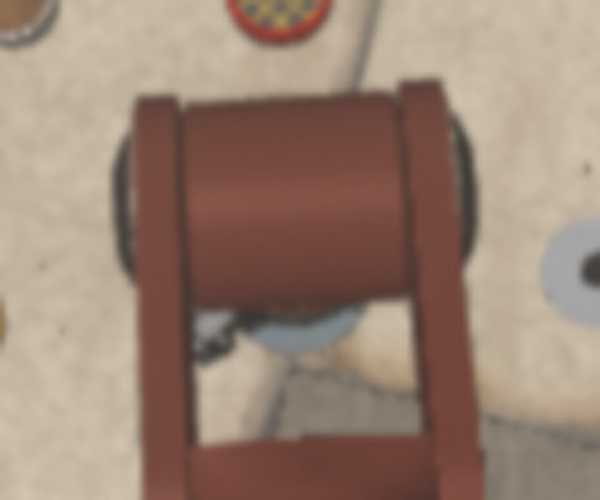

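Only the scene view is useful here, because the arm hides the piece from above. I overlay the predicted outlines of the held sieve and the pan rim.

```bash
cat > ov.py <<'E'
from loc import *
import sys
def overlay(f,items,box,fx,out):
    z=np.load(f+'.npz'); d=dict(mtx=z['mtx'],T=z['T']); im=cv2.imread(f); x0,x1,y0,y1=box
    im=cv2.resize(im[y0:y1,x0:x1],None,fx=fx,fy=fx,interpolation=cv2.INTER_CUBIC)
    a=np.linspace(0,2*np.pi,90)
    for (x,y,z0,r,z,col) in items:
        P=np.array([pix(d,(x+r/1e3*np.cos(t),y+r/1e3*np.sin(t),z0+z/1e3)) for t in a])
        P=(P-[x0,y0]+.5)*fx-.5
        cv2.polylines(im,[np.round(P).astype(int)],True,col,1)
    cv2.imwrite(out,im)
E
python3 - <<'E'
from ov import *
c=(.4914,.0988); z0=.0634
G=(0,255,0);W=(255,255,255)
overlay('pics/s4.png',[(*c,z0,29,34,G),(*c,z0,29,8,G),(*c,z0,27,40,G),(*c,z0,22.5,0,G),(*c,0,42,12,W),(*c,0,27,42,W),(*c,0,42,0,W)],(250,330,190,290),6,'pics/o4.png')
E
```

```text
(no output)
```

View pics/o4.png

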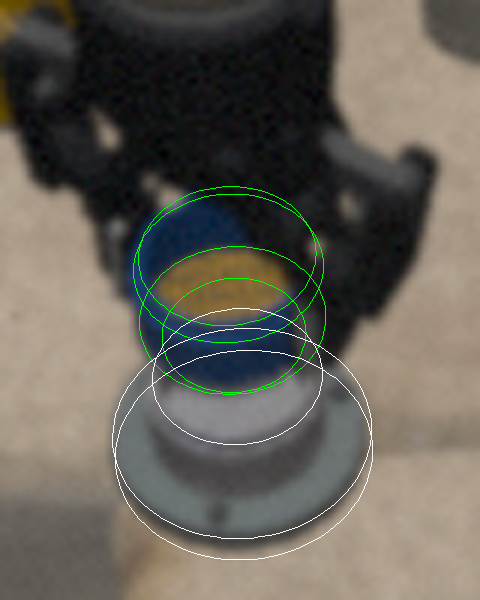

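```bash
python3 - <<'E'
from ov import *
G=(0,255,0);W=(255,255,255);R=(0,0,255)
c=(.4914,.0988)
overlay('pics/scene0.png',[(*c,0,42,12,W),(*c,0,27,42,G),(*c,0,24.5,42,G),(*c,0,42,0,R),(*c,0,29,12,G)],(262,318,232,284),10,'pics/o0.png')
overlay('pics/top0.png',[(*c,0,42,12,W),(*c,0,27,42,G),(*c,0,24.5,42,G),(*c,0,42,0,R)],(295,345,243,295),10,'pics/o1.png')
a=cv2.imread('pics/o0.png');b=cv2.imread('pics/o1.png');cv2.imwrite('pics/o01.png',cv2.resize(cv2.hconcat([a,b]),None,fx=.75,fy=.75,interpolation=cv2.INTER_AREA))
E
```

```text
(no output)
```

View pics/o01.png

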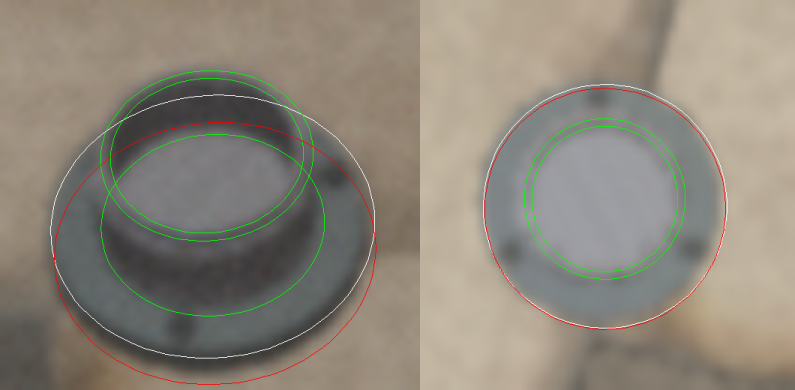

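The overlay puts the pan rim within about 1 mm, and the held sieve roughly 1 mm left of its prediction. I lower it in steps and watch the force.

Request:
play_rows(motion=[[[1,0,0,1,0,0,0],[1,0,0,1.6,0,0,0],[1,0,0,2,0,0,0],[1,0,0,2.3,0,0,0],[1,0,0,2.5,0,0,0],[1,0,0,2.5,0,0,0]]])

```text
t: 7.95
tool_pos: [0.4916, 0.0988, 0.0412]
tool_rot: [-2.933, -1.124, -0.001]
contact_force: [-0.7, 0.2, -1.5]
opening: 0.0577
```

Request:
play_rows(motion=[[[1,0,0,0.2,0,0,0],[1,0,0,0.35,0,0,0],[1,0,0,0.45,0,0,0],[1,0,0,0.5,0,0,0],[1,0,0,0.5,0,0,0]]])

```text
t: 8.57
tool_pos: [0.492, 0.0992, 0.0365]
tool_rot: [-2.933, -1.124, -0.003]
contact_force: [0.6, 4.7, 1.9]
opening: 0.0578
```

```bash
python3 go.py '[(.4914,.0988,.0365)]'; python3 - <<'E'
from ov import *
snap('scene','s5.png')
c=(.4914,.0988); z0=.034
G=(0,255,0);W=(255,255,255)
overlay('pics/s5.png',[(*c,z0,29,34,G),(*c,z0,29,8,G),(*c,z0,27,40,G),(*c,0,42,12,W)],(250,330,190,290),6,'pics/o5.png')
E
```

```text
t 8.57 pos [0.492  0.0992 0.0365] open 0.0578 F [0.6 4.7 1.9] q [ 0.05 -0.03  2.05  0.    1.13  0.89]
turn [-0.02 -0.11 -0.06]
(0.4914, 0.0988, 0.0365) -> [-0.07 -0.01  0.  ]
```

View pics/o5.png

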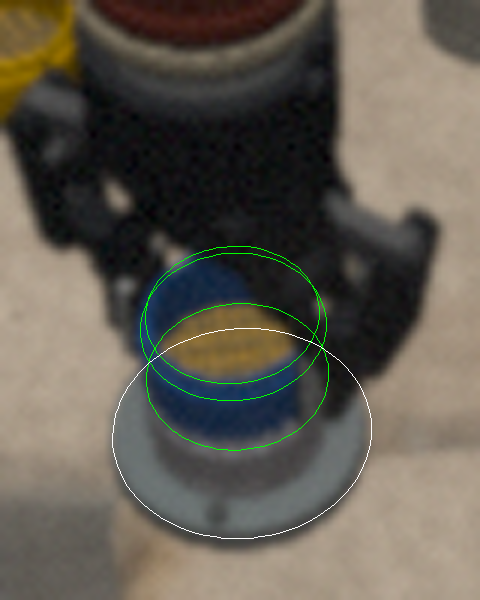

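A sideways force of about 5 N shows the spigot touching the rim, and the height matches home. I release.

Request:
play_rows(motion=[[[-1,0,0,0,0,0,0],[-1,0,0,0,0,0,0],[-1,0,0,0,0,0,0],[-1,0,0,0,0,0,0],[-1,0,0,-2,0,0,0],[-1,0,0,-6,0,0,0],[-1,0,0,-11,0,0,0],[-1,0,0,-13,0,0,0],[-1,0,0,-13,0,0,0]]])

```text
t: 9.75
tool_pos: [0.4927, 0.0989, 0.1679]
tool_rot: [2.933, 1.124, 0.007]
contact_force: [0.5, 0.5, 0.5]
opening: 0.085
```

```bash
python3 go.py '[(.468,.2785,.14),(.468,.2785,.0)]'; python3 - <<'E'
from ov import *
d=snap('scene','s6.png')
c=(.4914,.0988); z0=.034
G=(0,255,0);W=(255,255,255)
print(meas(d,'blue',(288,245),z0,win=24))
overlay('pics/s6.png',[(*c,z0,29,34,G),(*c,z0,29,8,G),(*c,z0,27,40,G),(*c,0,42,12,W)],(250,330,190,290),6,'pics/o6.png')
E
```

```text
t 9.75 pos [0.4927 0.0989 0.1679] open 0.085 F [0.5 0.5 0.5] q [ 0.05 -0.2   1.96  0.    1.38  0.89]
turn [ 0.1  -0.25 -0.07]
(0.468, 0.2785, 0.14) -> [ 10.15 -15.02   2.81]
(0.468, 0.2785, 0.0) -> [ 10.09 -15.04  16.81]
(array([0.49145836, 0.0975962 ]), 775.0, 874.0186427768786)
```

View pics/o6.png

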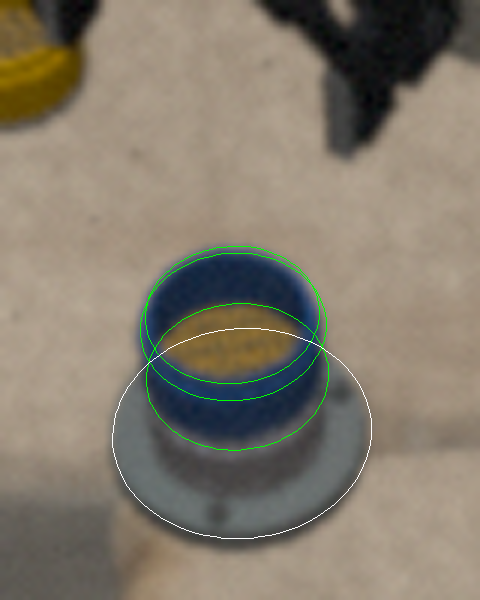

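The blue sieve sits home and level; its outline matches the predicted seated one. Next is yellow.

Request:
play_rows(motion=[[[-1,4,-6,0,0,-0.2,0],[-1,8,-12,1,0,-0.2,0],[-1,10.1,-15,2,0,-0.2,0],[-1,10.1,-15,4,0,-0.2,0],[-1,10.1,-15,8,0,-0.2,0],[-1,10.1,-15,12,0,-0.2,0],[-1,10.1,-15,15,0,-0.2,0],[-1,10.1,-15,16.2,0,-0.2,0],[-1,10.1,-15,16.7,0,-0.2,0],[-1,10.1,-15,16.8,0,-0.2,0],[-1,10.1,-15,16.8,0,-0.2,0]]])

```text
t: 11.18
tool_pos: [0.4675, 0.2785, -0.0008]
tool_rot: [2.934, 1.124, 0.0]
contact_force: [-0.1, 0.5, 0.2]
opening: 0.0854
```

```bash
python3 go.py '[(.468,.2785,.0)]'; python3 -c "
from h import *
d=snap('scene','s7.png');c=d['color'][130:240,190:320];cv2.imwrite('pics/s7c.png',cv2.resize(c,None,fx=4.5,fy=4.5)[:,:,::-1])"
```

```text
t 11.18 pos [ 0.4675  0.2785 -0.0008] open 0.0854 F [-0.1  0.5  0.2] q [ 0.4   0.13  1.96 -0.    1.06  1.24]
turn [ 0.01 -0.01 -0.07]
(0.468, 0.2785, 0.0) -> [ 0.04  0.04 -0.08]
```

View pics/s7c.png

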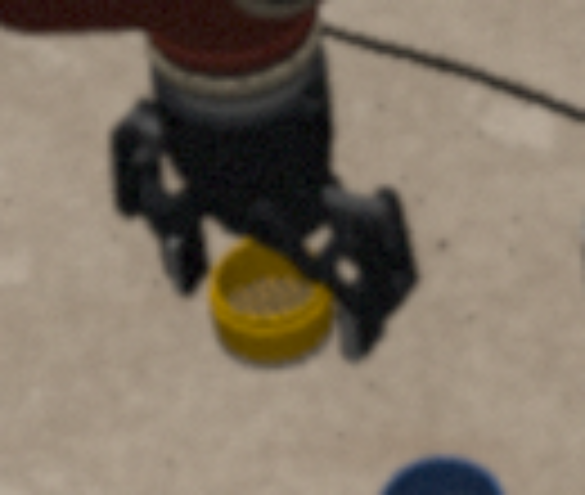

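The fingers straddle the yellow sieve (crop (270,300)). I grip and lift.

Request:
play_rows(motion=[[[1,0,0,-0.1,0,0,0],[1,0,0,-0.1,0,0,0],[1,0,0,-0.1,0,0,0],[1,0,0,-0.1,0,0,0],[1,0,0,-0.1,0,0,0],[1,0,0,-0.1,0,0,0],[1,0,0,-0.1,0,0,0],[1,0,0,-0.1,0,0,0]]], newtons=30)

```text
t: 12.22
tool_pos: [0.4683, 0.279, 0.0015]
tool_rot: [-2.933, -1.124, -0.003]
contact_force: [-0.9, -0.2, 6.5]
opening: 0.0565
```

Request:
play_rows(motion=[[[1,0,0,-2,0,0,0],[1,0,0,-5,0,0,0],[1,0,0,-9,0,0,0],[1,0,0,-13,0,0,0],[1,0,0,-14,0,0,0],[1,0,0,-14,0,0,0]]])

```text
t: 12.98
tool_pos: [0.4679, 0.2788, 0.1409]
tool_rot: [-2.934, -1.124, -0.003]
contact_force: [-0.6, 0.3, -1.5]
opening: 0.0562
```

```bash
python3 go.py '[(.4914,.0986,.14),(.4914,.0986,.097),(.4914,.0986,.0733)]'
```

```text
t 12.97 pos [0.4679 0.2788 0.1409] open 0.0562 F [-0.6  0.3 -1.5] q [ 0.4  -0.07  1.89 -0.    1.32  1.24]
turn [ 0.03 -0.1  -0.06]
(0.4914, 0.0986, 0.14) -> [-10.3   14.98   0.08]
(0.4914, 0.0986, 0.097) -> [-10.3   14.98   4.38]
(0.4914, 0.0986, 0.0733) -> [-10.31  14.97   6.75]
```

The opening of 56 mm is slightly low, so I check the grip.

```bash
python3 - <<'E'
from ov import *
snap('scene','s8.png'); c=(.468,.2787); z0=.1394
G=(0,255,0)
overlay('pics/s8.png',[(*c,z0,29,34,G),(*c,z0,29,8,G),(*c,z0,27,40,G),(*c,z0,22.5,0,G)],(200,320,100,210),5,'pics/o8.png')
E
```

```text
(no output)
```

View pics/o8.png

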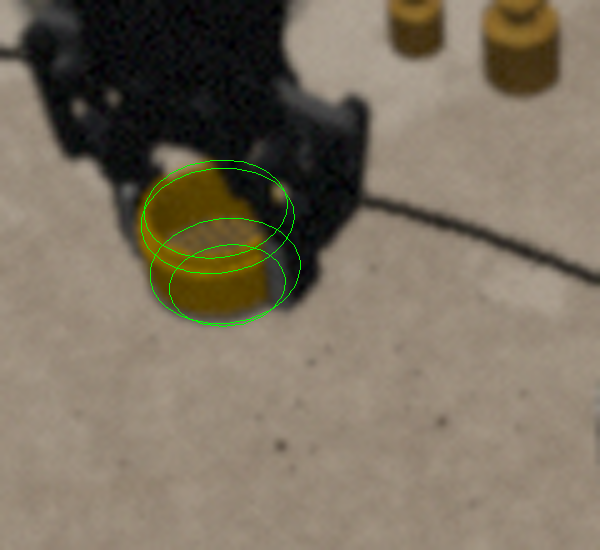

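The yellow sieve sits level in the grip as predicted, with the same slight leftward offset blue had. I carry it to the stack.

Request:
play_rows(motion=[[[1,-2.5,3.5,0,0,0,0],[1,-5,7.2,0,0,0,0],[1,-7.5,11,0,0,0,0],[1,-9.3,13.5,0,0,0,0],[1,-10.3,15,0,0,0,0],[1,-10.3,15,0,0,0,0],[1,-10.3,15,2,0,0,0],[1,-10.3,15,3.6,0,0,0],[1,-10.3,15,4.4,0,0,0],[1,-10.3,15,4.4,0,0,0],[1,-10.3,15,4.4,0,0,0]]])

```text
t: 14.4
tool_pos: [0.4912, 0.0983, 0.0963]
tool_rot: [2.933, 1.124, 0.0]
contact_force: [0.1, -0.4, -0.7]
opening: 0.0565
```

```bash
python3 go.py '[(.4914,.0986,.097),(.4914,.0986,.0733),(.4914,.0986,.0675)]'; python3 - <<'E'
from ov import *
snap('scene','s9.png'); c=(.4914,.0986); z0=.0955
G=(0,255,0);W=(255,255,255)
overlay('pics/s9.png',[(*c,z0,29,34,G),(*c,z0,29,8,G),(*c,z0,27,40,G),(*c,z0,22.5,0,G),(*c,.034,29,34,W),(*c,.034,27,40,W)],(250,330,185,285),6,'pics/o9.png')
E
```

```text
t 14.4 pos [0.4912 0.0983 0.0963] open 0.0565 F [ 0.1 -0.4 -0.7] q [ 0.05 -0.12  2.02 -0.    1.25  0.89]
turn [ 0.02 -0.01 -0.05]
(0.4914, 0.0986, 0.097) -> [ 0.04 -0.01 -0.07]
(0.4914, 0.0986, 0.0733) -> [ 0.04 -0.01  2.3 ]
(0.4914, 0.0986, 0.0675) -> [ 0.04 -0.01  2.88]
```

View pics/o9.png

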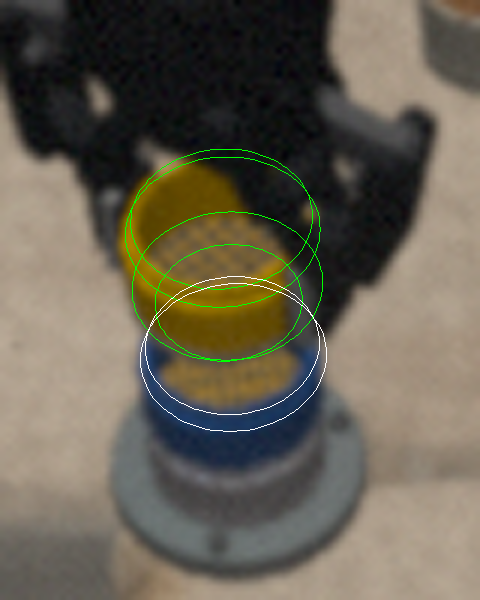

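```bash
python3 - <<'E'
import cv2
a=cv2.imread('pics/s9.png')[205:270,262:312]
cv2.imwrite('pics/s9c.png',cv2.resize(a,None,fx=9,fy=9,interpolation=cv2.INTER_CUBIC))
E
```

```text
(no output)
```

View pics/s9c.png

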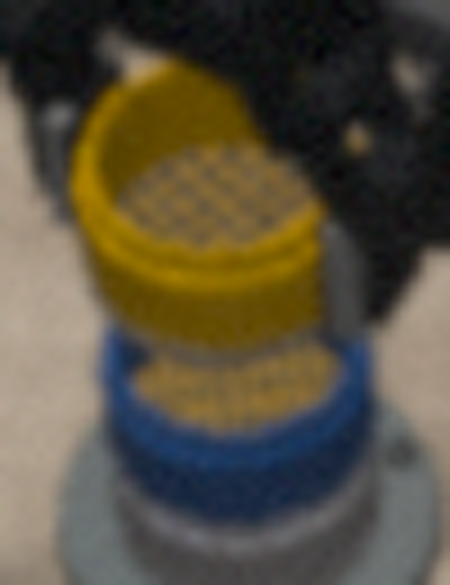

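The close view shows the yellow sieve tilted in the grip, with its top leaning toward the camera. I won't insert it like this. I'll set it back at its old spot and regrip about 5 mm higher, because the tips pressed on the bench while closing.

Request:
play_rows(motion=[[[1,0,0,-2,0,0,0],[1,0,0,-4.4,0,0,0],[1,2.5,-3.8,-4.4,0,0,0],[1,5,-7.5,-4.4,0,0,0],[1,8,-11.5,-4.4,0,0,0],[1,10,-14.5,-4.4,0,0,0],[1,10.3,-15,-4.4,0,0,0],[1,10.3,-15,0,0,0,0],[1,10.3,-15,4,0,0,0],[1,10.3,-15,7,0,0,0],[1,10.3,-15,8.2,0,0,0],[1,10.3,-15,8.6,0,0,0],[1,10.3,-15,8.9,0,0,0],[1,10.3,-15,9.1,0,0,0],[1,10.3,-15,9.1,0,0,0]]])

```text
t: 16.32
tool_pos: [0.4682, 0.2788, 0.0061]
tool_rot: [2.933, 1.124, 0.003]
contact_force: [0.4, -0.5, -1.3]
opening: 0.0562
```

```bash
python3 go.py '[(.468,.2787,.005)]'
```

```text
t 16.32 pos [0.4682 0.2788 0.0061] open 0.0562 F [ 0.4 -0.5 -1.3] q [ 0.4   0.12  1.95 -0.    1.07  1.24]
turn [ 0.06 -0.09 -0.05]
(0.468, 0.2787, 0.005) -> [-0.02 -0.    0.11]
```

Request:
play_rows(motion=[[[1,0,0,0.2,0,0,0],[1,0,0,0.3,0,0,0],[-1,0,0,0.2,0,0,0],[-1,0,0,0.2,0,0,0],[-1,0,0,0.1,0,0,0],[-1,0,0,0.1,0,0,0],[-1,0,0,-1,0,0,0],[-1,0,0,-5,0,0,0],[-1,0,0,-10,0,0,0],[-1,0,0,-15,0,0,0],[-1,-8,10,-17,0,0,0],[-1,-10,13,-17,0,0,0],[-1,-10,13,-17,0,0,0]]])

```text
t: 17.95
tool_pos: [0.4807, 0.1132, 0.1776]
tool_rot: [2.933, 1.123, 0.006]
contact_force: [0.1, 0.5, 0.1]
opening: 0.0855
```

```bash
python3 - <<'E'
from ov import *
d=snap('scene','s10.png');x,a,b=meas(d,'yellow',(250,196));print(x,a,b)
G=(0,255,0)
overlay('pics/s10.png',[(*x,0,29,34,G),(*x,0,29,8,G),(*x,0,27,40,G),(*x,0,22.5,0,G)],(220,280,165,225),9,'pics/o10.png')
E
python3 go.py '[(.468,.2785,.13)]'
```

```text
[0.46771337 0.27648478] 628.0 708.4677185827168
t 18.0 pos [0.4813 0.11   0.178 ] open 0.0855 F [ 1.9 -2.2 -0.1] q [ 0.08 -0.23  1.97 -0.    1.4   0.92]
turn [ 0.32 -0.09 -0.26]
(0.468, 0.2785, 0.13) -> [ 10.22 -13.49   4.74]
```

View pics/o10.png

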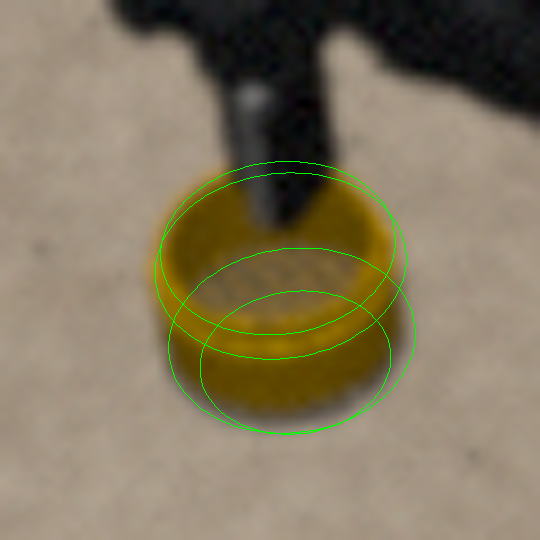

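Request:
play_rows(motion=[[[-1,-5,5,0,0,0,0],[-1,-9,9,0,0,0,0],[-1,-11,13,0,0,0,0],[-1,-11,13,0,0,0,0]]])

```text
t: 18.5
tool_pos: [0.4862, -0.0629, 0.1796]
tool_rot: [2.933, 1.11, 0.007]
contact_force: [0.5, 0.4, 0.4]
opening: 0.0855
```

```bash
python3 - <<'E'
from ov import *
d=snap('scene','s11.png');x,a,b=meas(d,'yellow',(250,196));print(x,a,b)
snap('top','t11.png')
G=(0,255,0)
I=[(*x,0,29,34,G),(*x,0,29,8,G),(*x,0,27,40,G)]
B=(220,280,165,225)
overlay('pics/s11.png',I,B,7,'pics/oa.png');overlay('pics/s11.png',[],B,7,'pics/ob.png');overlay('pics/scene0.png',[],B,7,'pics/oc.png')
B=(220,280,250,310)
overlay('pics/t11.png',I,B,7,'pics/od.png')
im=cv2.vconcat([cv2.hconcat([cv2.imread('pics/oa.png'),cv2.imread('pics/ob.png')]),cv2.hconcat([cv2.imread('pics/oc.png'),cv2.imread('pics/od.png')])])
cv2.imwrite('pics/oall.png',cv2.resize(im,(600,600),interpolation=cv2.INTER_AREA))
E
python3 go.py '[(.468,.2785,.13)]'
```

```text
[0.46132696 0.25697767] 244.0 722.9869139589136
t 18.6 pos [ 0.4858 -0.0602  0.179 ] open 0.0856 F [0.  0.2 0. ] q [-0.27 -0.25  1.98 -0.    1.4   0.57]
turn [ 0.31 -0.12 -0.32]
(0.468, 0.2785, 0.13) -> [ 21.18 -26.51   4.8 ]
```

View pics/oall.png

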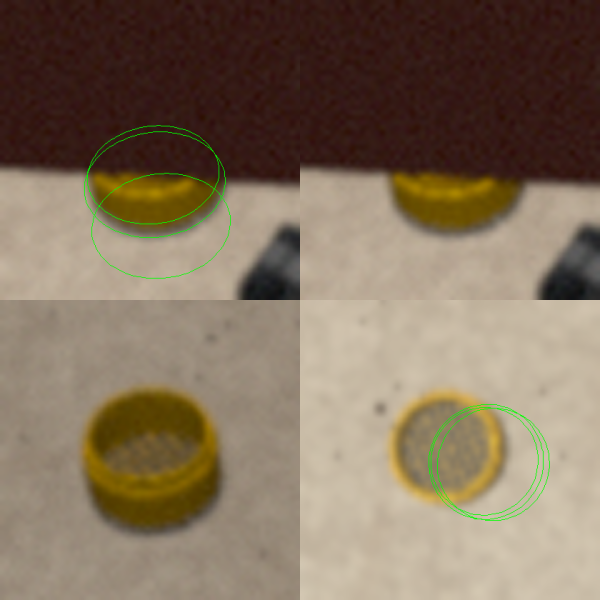

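The yellow sieve is back upright at about (0.4685, 0.278), top pixel (249,279). I regrip it higher and close gradually.

```bash
python3 go.py '[(.4685,.278,.13),(.4685,.278,.005)]'
```

```text
t 18.6 pos [ 0.4858 -0.0602  0.179 ] open 0.0856 F [0.  0.2 0. ] q [-0.27 -0.25  1.98 -0.    1.4   0.57]
turn [ 0.31 -0.12 -0.32]
(0.4685, 0.278, 0.13) -> [ 21.18 -26.43   4.8 ]
(0.4685, 0.278, 0.005) -> [ 21.16 -26.5   17.3 ]
```

Request:
play_rows(motion=[[[-1,5,-6,0,0.3,-0.1,-0.3],[-1,10,-12,0,0.3,-0.1,-0.3],[-1,14,-18,0,0.3,-0.1,-0.3],[-1,18,-23,1,0.3,-0.1,-0.3],[-1,21.2,-26.5,3,0.3,-0.1,-0.3],[-1,21.2,-26.5,5,0.3,-0.1,-0.3],[-1,21.2,-26.5,9,0.3,-0.1,-0.3],[-1,21.2,-26.5,13,0.3,-0.1,-0.3],[-1,21.2,-26.5,15.5,0.3,-0.1,-0.3],[-1,21.2,-26.5,16.8,0.3,-0.1,-0.3],[-1,21.2,-26.5,17.3,0.3,-0.1,-0.3],[-1,21.2,-26.5,17.3,0.3,-0.1,-0.3],[-1,21.2,-26.5,17.3,0.3,-0.1,-0.3]]])

```text
t: 20.23
tool_pos: [0.4698, 0.2787, 0.0063]
tool_rot: [-2.933, -1.125, -0.004]
contact_force: [-0.5, 0.2, 0.8]
opening: 0.0854
```

```bash
python3 go.py '[(.4685,.278,.005)]'
```

```text
t 20.23 pos [0.4698 0.2787 0.0063] open 0.0854 F [-0.5  0.2  0.8] q [ 0.4   0.12  1.95 -0.    1.07  1.24]
turn [ 0.05 -0.15 -0.02]
(0.4685, 0.278, 0.005) -> [-0.14 -0.03  0.13]
```

Request:
play_rows(motion=[[[-0.4,-0.1,0,0.1,0,0,0],[-0.4,-0.1,0,0.1,0,0,0],[-0.4,-0.1,0,0.1,0,0,0],[-0.4,-0.1,0,0.1,0,0,0]]])

```text
t: 20.72
tool_pos: [0.4691, 0.2782, 0.0055]
tool_rot: [-2.933, -1.125, -0.005]
contact_force: [-1.5, 2.0, 0.9]
opening: 0.0601
```

Request:
play_rows(motion=[[[-0.2,0,0,0,0,0,0],[-0.2,0,0,0,0,0,0],[1,0,0,0,0,0,0],[1,0,0,0,0,0,0],[1,0,0,0,0,0,0]]], newtons=40)

```text
t: 21.35
tool_pos: [0.4695, 0.2783, 0.0058]
tool_rot: [-2.933, -1.125, -0.006]
contact_force: [0.9, -0.7, 5.1]
opening: 0.0562
```

```bash
python3 - <<'E'
from ov import *
snap('scene','s12.png')
B=(215,305,160,230)
overlay('pics/s12.png',[],B,8,'pics/o12.png')
E
```

```text
(no output)
```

View pics/o12.png

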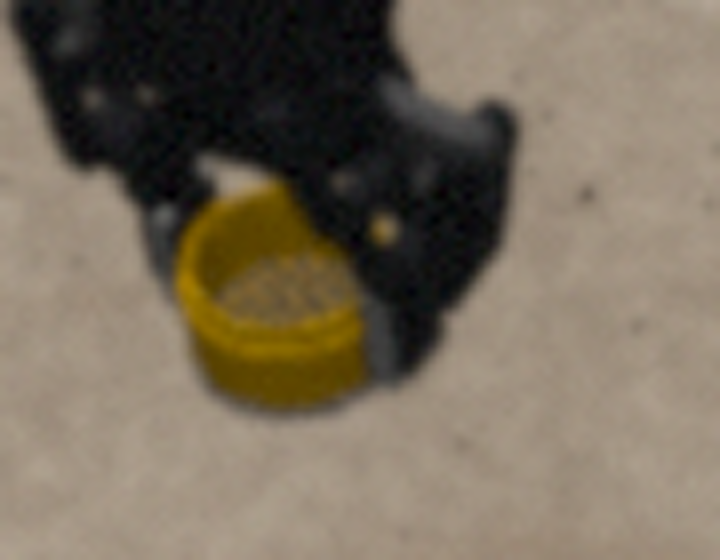

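Request:
play_rows(motion=[[[1,0,0,-0.5,0,0,0],[1,0,0,-1.5,0,0,0],[1,0,0,-3,0,0,0],[1,0,0,-5,0,0,0],[1,0,0,-8,0,0,0],[1,0,0,-11,0,0,0],[1,0,0,-13.5,0,0,0],[1,0,0,-13.5,0,0,0],[1,0,0,-13.5,0,0,0]]])

```text
t: 22.52
tool_pos: [0.4686, 0.2779, 0.1404]
tool_rot: [-2.933, -1.125, -0.005]
contact_force: [-0.2, -0.3, -1.4]
opening: 0.0561
```

```bash
python3 - <<'E'
from ov import *
snap('scene','s13.png')
overlay('pics/s13.png',[],(215,305,100,190),6.5,'pics/o13.png')
G=(0,255,0);c=(.469,.2785);z0=.135
overlay('pics/s13.png',[(*c,z0,29,34,G),(*c,z0,29,8,G),(*c,z0,27,40,G)],(215,305,100,190),6.5,'pics/o13b.png')
E
python3 go.py '[(.4914,.0986,.13)]'
```

```text
t 22.57 pos [0.4682 0.2777 0.1396] open 0.0558 F [-0.5  0.  -0.9] q [ 0.4  -0.07  1.89  0.    1.32  1.24]
turn [ 0.03 -0.09 -0.03]
(0.4914, 0.0986, 0.13) -> [-10.25  14.87   0.95]
```

View pics/o13.png

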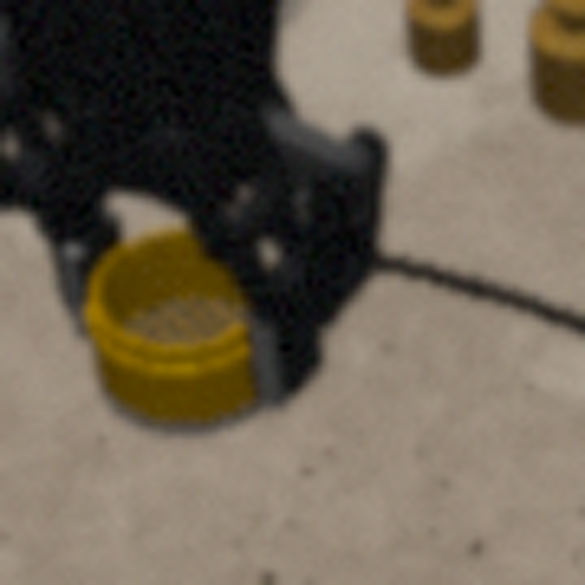

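View pics/o13b.png

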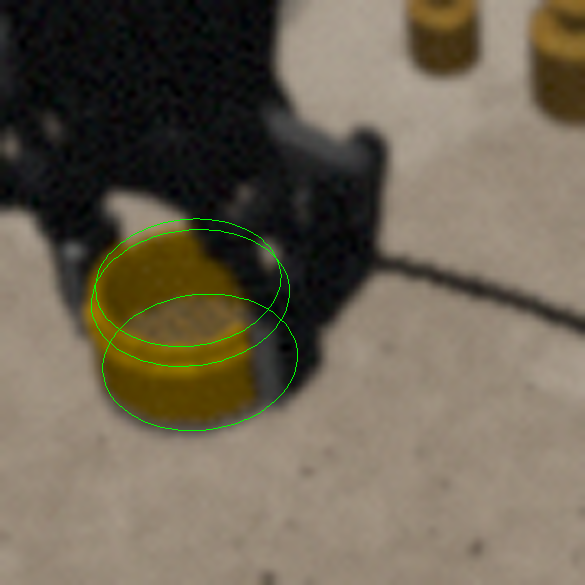

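The grip shows a smaller tilt now. I carry it above the stack, judge the tilt there, and correct it by turning the tool.

Request:
play_rows(motion=[[[1,-2.5,3.5,0,0,0,0],[1,-5,7.2,0,0,0,0],[1,-7.5,11,0,0,0,0],[1,-9.3,13.5,0,0,0,0],[1,-10.2,14.8,0,0,0,0],[1,-10.2,14.8,1,0,0,0],[1,-10.2,14.8,3,0,0,0],[1,-10.2,14.8,4.3,0,0,0],[1,-10.2,14.8,4.3,0,0,0],[1,-10.2,14.8,4.3,0,0,0]]])

```text
t: 23.82
tool_pos: [0.4917, 0.0999, 0.0969]
tool_rot: [-2.933, -1.126, -0.003]
contact_force: [-0.3, 0.4, -1.3]
opening: 0.056
```

```bash
python3 - <<'E'
from ov import *
d=snap('scene','s14.png'); o=ctrl.get_obs(); print(o['tool_pos'],o['opening'])
c=o['tool_pos'][:2]; z0=o['tool_pos'][2]-.0055
G=(0,255,0)
overlay('pics/s14.png',[],(260,320,200,275),8,'pics/oa.png')
overlay('pics/s14.png',[(*c,z0,29,34,G),(*c,z0,29,8,G),(*c,z0,27,40,G),(*c,z0,22.5,0,G)],(260,320,200,275),8,'pics/ob.png')
cv2.imwrite('pics/o14.png',cv2.resize(cv2.hconcat([cv2.imread('pics/oa.png'),cv2.imread('pics/ob.png')]),None,fx=.83,fy=.83))
E
```

```text
[0.49193134 0.09984864 0.09724133] 0.05593452356535509
```

View pics/o14.png

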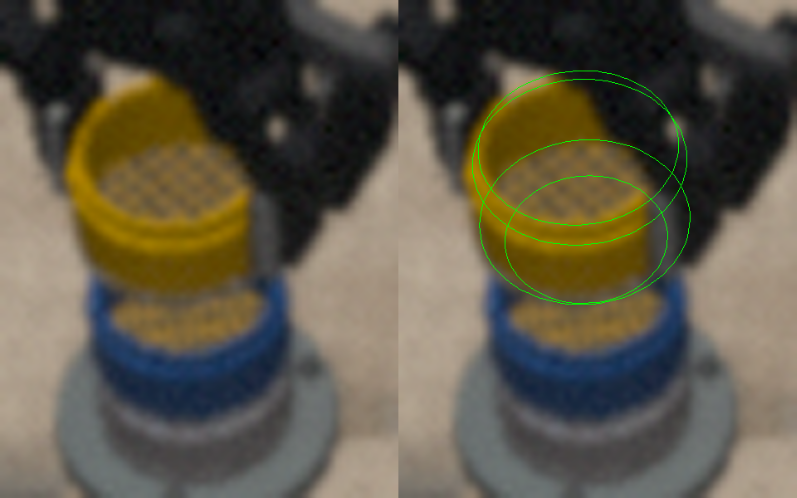

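Relative to the blue sieve, yellow's bottom sits about 2 mm to image-left and its rim about 3 mm, so it leans about 0.07 rad to the left. I shift about 2 mm and turn about 4° against that, then look again.

Request:
play_rows(motion=[[[1,0.05,0.1,0,1.8,-0.9,0],[1,0.1,0.2,0,3.5,-1.8,0],[1,0.1,0.2,0,3.5,-1.8,0],[1,0.1,0.2,0,3.5,-1.8,0]]])

```text
t: 24.38
tool_pos: [0.4941, 0.0989, 0.0972]
tool_rot: [-2.89, -1.109, 0.075]
contact_force: [0.3, -0.4, -1.6]
opening: 0.0558
```

```bash
python3 - <<'E'
from ov import *
d=snap('scene','s15.png'); o=ctrl.get_obs(); print(o['tool_pos'],o['opening'])
c=(.4914,.0986); z0=o['tool_pos'][2]-.0055
G=(0,255,0)
overlay('pics/s15.png',[],(260,320,200,275),8,'pics/oa.png')
overlay('pics/s15.png',[(*c,z0,29,34,G),(*c,z0,29,8,G),(*c,z0,27,40,G),(*c,.034,29,34,G),(*c,.034,27,40,G)],(260,320,200,275),8,'pics/ob.png')
cv2.imwrite('pics/o15.png',cv2.resize(cv2.hconcat([cv2.imread('pics/oa.png'),cv2.imread('pics/ob.png')]),None,fx=.83,fy=.83))
E
```

```text
[0.49393138 0.09895726 0.0971097 ] 0.05570670997265473
```

View pics/o15.png

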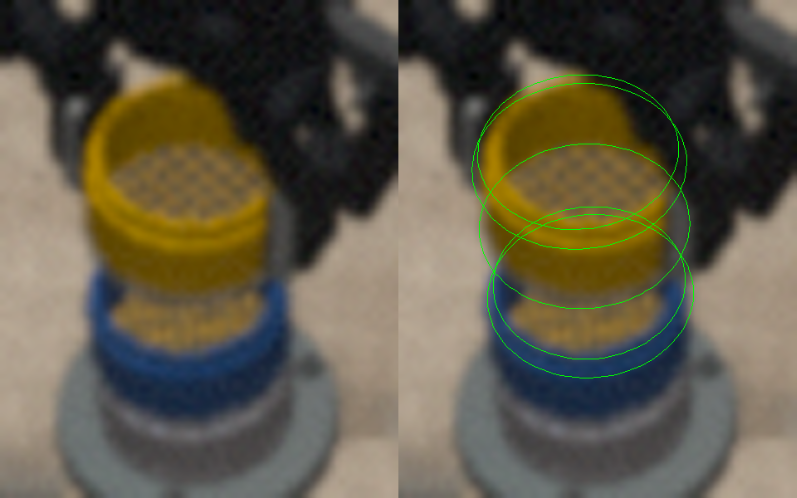

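It is now nearly level but about 1.3 mm too far right. I shift back and lower.

Request:
play_rows(motion=[[[1,-0.06,-0.12,0,0,0,0],[1,-0.06,-0.12,0,0,0,0],[1,-0.06,-0.12,1,0,0,0],[1,-0.06,-0.12,1.5,0,0,0],[1,-0.06,-0.12,1.8,0,0,0],[1,-0.06,-0.12,1.9,0,0,0],[1,-0.06,-0.12,1.9,0,0,0]]])

```text
t: 25.3
tool_pos: [0.4916, 0.0999, 0.0783]
tool_rot: [-2.889, -1.109, 0.075]
contact_force: [-0.2, -0.9, -0.8]
opening: 0.056
```

Request:
play_rows(motion=[[[1,0.05,0.1,0,0,0,0],[1,0.05,0.12,0.15,0,0,0],[1,0.06,0.13,0.3,0,0,0],[1,0.06,0.14,0.4,0,0,0],[1,0.06,0.14,0.4,0,0,0]]])

```text
t: 25.92
tool_pos: [0.4926, 0.0994, 0.074]
tool_rot: [-2.889, -1.109, 0.076]
contact_force: [-0.3, -0.3, -1.8]
opening: 0.0561
```

```bash
python3 - <<'E'
from ov import *
d=snap('scene','s16.png'); o=ctrl.get_obs(); print(o['tool_pos'],o['contact_force'])
c=(.4914,.0986); z0=.066
G=(0,255,0)
overlay('pics/s16.png',[],(260,320,200,275),8,'pics/oa.png')
overlay('pics/s16.png',[(*c,z0,29,34,G),(*c,z0,29,8,G),(*c,z0,27,40,G)],(260,320,200,275),8,'pics/ob.png')
cv2.imwrite('pics/o16.png',cv2.resize(cv2.hconcat([cv2.imread('pics/oa.png'),cv2.imread('pics/ob.png')]),None,fx=.83,fy=.83))
E
```

```text
[0.49267552 0.09938396 0.07408827] [-0.40623226  0.41261394 -1.43952933]
```

View pics/o16.png

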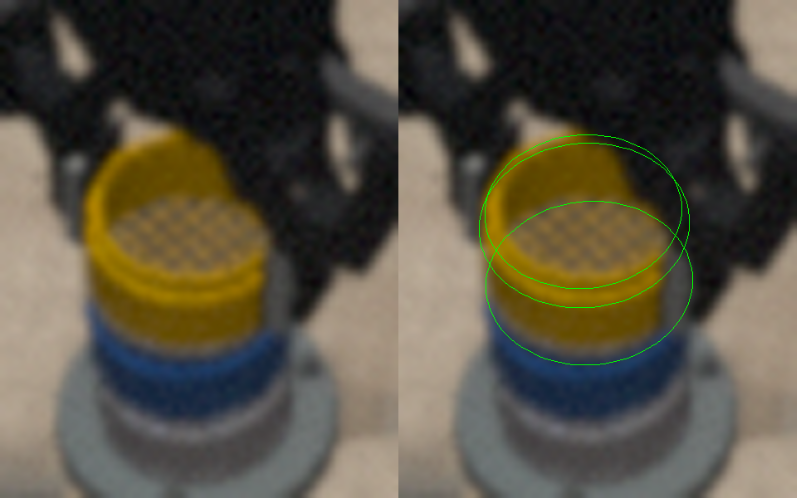

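It is well aligned, with the spigot entering the blue rim and no contact force. I go on down.

Request:
play_rows(motion=[[[1,0,0.01,0.2,0,0,0],[1,0.01,0.02,0.4,0,0,0],[1,0.01,0.03,0.5,0,0,0],[1,0.02,0.04,0.6,0,0,0],[1,0.02,0.04,0.6,0,0,0]]])

```text
t: 26.6
tool_pos: [0.495, 0.0989, 0.0728]
tool_rot: [-2.892, -1.11, 0.071]
contact_force: [-8.2, -2.5, 19.1]
opening: 0.0558
```

Request:
play_rows(motion=[[[1,-0.1,-0.1,-0.1,0,0,0],[1,-0.1,-0.1,-0.1,0,0,0]]])

```text
t: 26.85
tool_pos: [0.4939, 0.099, 0.0741]
tool_rot: [-2.892, -1.11, 0.07]
contact_force: [-0.6, -0.2, -0.6]
opening: 0.0561
```

```bash
python3 - <<'E'
from ov import *
d=snap('scene','s17.png'); o=ctrl.get_obs(); print(o['tool_pos'],o['contact_force'])
c=(.4914,.0986); z0=.066
G=(0,255,0)
overlay('pics/s17.png',[],(260,320,200,275),8,'pics/oa.png')
overlay('pics/s17.png',[(*c,z0,29,34,G),(*c,z0,29,8,G),(*c,z0,27,40,G)],(260,320,200,275),8,'pics/ob.png')
cv2.imwrite('pics/o17.png',cv2.resize(cv2.hconcat([cv2.imread('pics/oa.png'),cv2.imread('pics/ob.png')]),None,fx=.83,fy=.83))
E
```

```text
[0.49341626 0.0990254  0.07353499] [ 0.11196126 -0.17382454 -1.11117085]
```

View pics/o17.png

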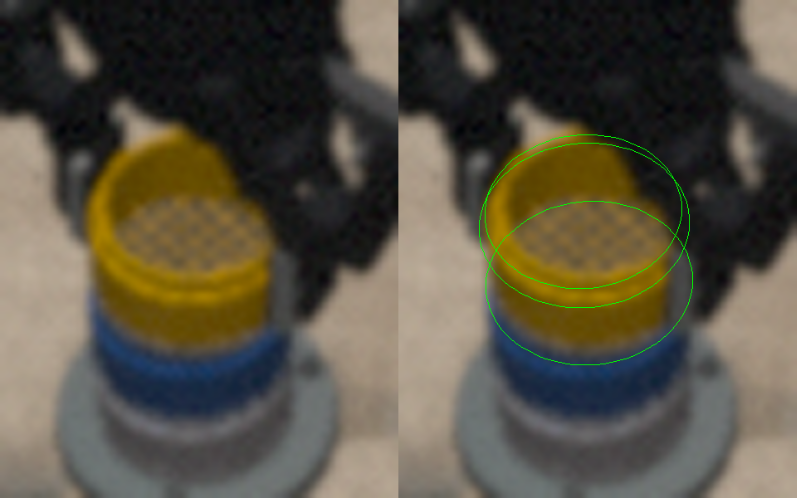

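The height is close to seated, with the spigot inside. I release and let it settle.

Request:
play_rows(motion=[[[-1,0,0,0,0,0,0],[-1,0,0,0,0,0,0],[-1,0,0,0,0,0,0],[-1,0,0,0,0,0,0],[-1,0,0,-2,0,0,0],[-1,0,0,-5,0,0,0],[-1,0,0,-9,0,0,0],[-1,0,0,-12,0,0,0],[-1,0,0,-12,0,0,0]]])

```text
t: 28.02
tool_pos: [0.5024, 0.0962, 0.1965]
tool_rot: [-2.894, -1.111, 0.062]
contact_force: [-0.5, 0.9, -0.3]
opening: 0.0855
```

```bash
python3 - <<'E'
from ov import *
d=snap('scene','s18.png')
print(meas(d,'yellow',(285,228),.066,win=24))
c=(.4914,.0986); z0=.066
G=(0,255,0)
overlay('pics/s18.png',[],(260,320,200,275),8,'pics/oa.png')
overlay('pics/s18.png',[(*c,z0,29,34,G),(*c,z0,29,8,G),(*c,z0,27,40,G)],(260,320,200,275),8,'pics/ob.png')
cv2.imwrite('pics/o18.png',cv2.resize(cv2.hconcat([cv2.imread('pics/oa.png'),cv2.imread('pics/ob.png')]),None,fx=.83,fy=.83))
E
python3 go.py '[(.6405,.1065,.19)]'
```

```text
(array([0.49304293, 0.09798016]), 825.0, 913.1053228466772)
t 28.07 pos [0.5011 0.0962 0.1942] open 0.0853 F [-0.7  0.5 -0.7] q [ 0.03 -0.16  1.88  0.03  1.48  0.86]
turn [-3.18  1.48  0.01]
(0.6405, 0.1065, 0.19) -> [11.05  8.56 -0.34]
```

View pics/o18.png

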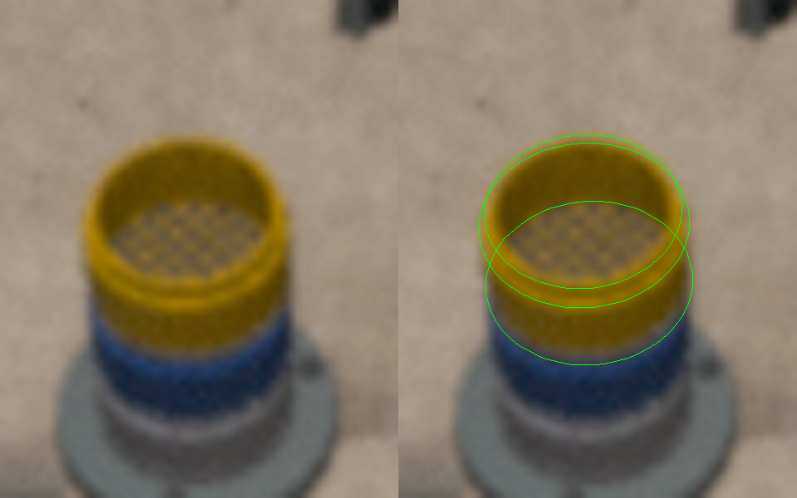

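Yellow sits home and level on blue. For red I use a yaw of 90°, with the jaws along x across the camera view, so that any lean is plain to see.

```bash
python3 - <<'E'
from go import *
go((.6405,.1065,.17),(.6405,.1065,.006),yaw=90)
d=snap('top','t19.png')
E
```

```text
t 28.07 pos [0.5011 0.0962 0.1942] open 0.0853 F [-0.7  0.5 -0.7] q [ 0.03 -0.16  1.88  0.03  1.48  0.86]
turn [ -3.62   0.06 -47.97]
(0.6405, 0.1065, 0.17) -> [11.1   8.68  1.65]
(0.6405, 0.1065, 0.006) -> [11.53  9.59 18.02]
```

Request:
play_rows(motion=[[[-1,4,3,0,-0.7,0,-10],[-1,8,6,0,-1.5,0,-20],[-1,11.1,8.7,0.5,-2.2,0,-30],[-1,11.1,8.7,1,-3,0,-40],[-1,11.1,8.7,1.6,-3.6,0.1,-48],[-1,11.1,8.7,1.6,-3.6,0.1,-48],[-1,11.1,8.7,1.6,-3.6,0.1,-48]]])

```text
t: 29.0
tool_pos: [0.639, 0.1062, 0.1674]
tool_rot: [-2.22, -2.217, 0.005]
contact_force: [-0.2, 0.3, 0.0]
opening: 0.0854
```

```bash
python3 - <<'E'
from go import *
go((.6405,.1065,.006),yaw=90)
E
```

```text
t 29.0 pos [0.639  0.1062 0.1674] open 0.0854 F [-0.2  0.3  0. ] q [0.05 0.15 1.61 0.   1.38 0.05]
turn [-0.28 -0.03 -0.08]
(0.6405, 0.1065, 0.006) -> [ 0.02  0.23 16.13]
```

Request:
play_rows(motion=[[[-1,0,0.2,4,-0.3,0,0],[-1,0,0.2,8,-0.3,0,0],[-1,0,0.2,12,-0.3,0,0],[-1,0,0.2,14.5,-0.3,0,0],[-1,0,0.2,15.6,-0.3,0,0],[-1,0,0.2,16.1,-0.3,0,0],[-1,0,0.2,16.1,-0.3,0,0],[-1,0,0.2,16.1,-0.3,0,0]]])

```text
t: 30.0
tool_pos: [0.6413, 0.1064, 0.0079]
tool_rot: [2.222, 2.219, 0.004]
contact_force: [-0.5, 0.6, -0.2]
opening: 0.0854
```

```bash
python3 - <<'E'
from go import *
from ov import *
go((.6405,.1065,.006),yaw=90)
snap('scene','s20.png')
overlay('pics/s20.png',[],(310,410,170,270),6,'pics/o20.png')
E
```

```text
t 30.0 pos [0.6413 0.1064 0.0079] open 0.0854 F [-0.5  0.6 -0.2] q [0.05 0.33 1.69 0.   1.11 0.05]
turn [ 0.16 -0.04 -0.09]
(0.6405, 0.1065, 0.006) -> [ 0.01 -0.08  0.19]
```

View pics/o20.png

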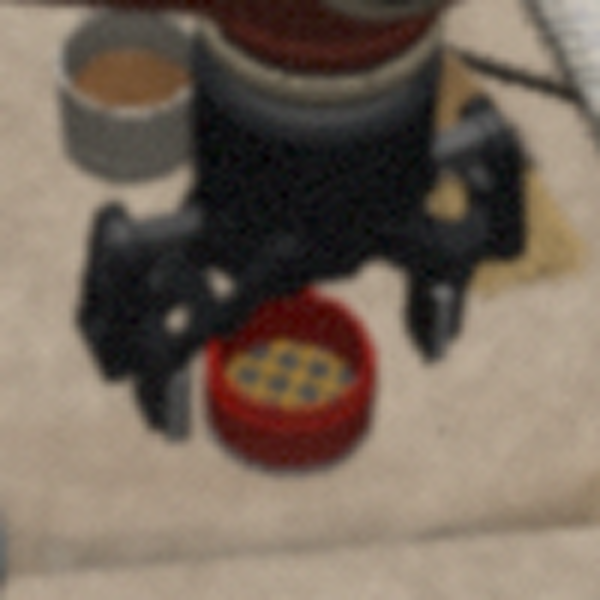

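The fingers straddle the red sieve (crop (290,385)), tips at (170,435) and (430,355). I grip gradually and lift.

Request:
play_rows(motion=[[[-0.4,0,-0.1,0.3,0,0,0],[-0.4,0,-0.1,0.3,0,0,0],[-0.4,0,-0.1,0.3,0,0,0],[-0.3,0,-0.1,0.3,0,0,0],[-0.2,0,-0.1,0.3,0,0,0],[1,0,-0.1,0.3,0,0,0],[1,0,-0.1,0.3,0,0,0],[1,0,-0.1,0.3,0,0,0],[1,0,-0.1,0.3,0,0,0]]], newtons=40)

```text
t: 31.18
tool_pos: [0.6405, 0.1064, 0.0052]
tool_rot: [2.222, 2.218, 0.004]
contact_force: [-1.7, -0.2, 5.4]
opening: 0.0578
```

Request:
play_rows(motion=[[[1,0,0,-0.5,0,0,0],[1,0,0,-1.5,0,0,0],[1,0,0,-3,0,0,0],[1,0,0,-6,0,0,0],[1,0,0,-10,0,0,0],[1,0,0,-14,0,0,0],[1,0,0,-16,0,0,0],[1,0,0,-16,0,0,0]]])

```text
t: 32.17
tool_pos: [0.6411, 0.1064, 0.1675]
tool_rot: [2.22, 2.217, 0.009]
contact_force: [0.2, 0.5, -2.2]
opening: 0.0575
```

```bash
python3 - <<'E'
from go import *
from ov import *
go((.4922,.0984,.165),(.4922,.0984,.14),yaw=90)
snap('scene','s21.png')
overlay('pics/s21.png',[],(320,420,110,210),6,'pics/o21.png')
E
```

```text
t 32.17 pos [0.6411 0.1064 0.1675] open 0.0575 F [ 0.2  0.5 -2.2] q [0.05 0.15 1.62 0.   1.37 0.05]
turn [ 0.41 -0.06 -0.09]
(0.4922, 0.0984, 0.165) -> [ -0.82 -14.89   0.14]
(0.4922, 0.0984, 0.14) -> [ -0.82 -14.91   2.64]
```

View pics/o21.png

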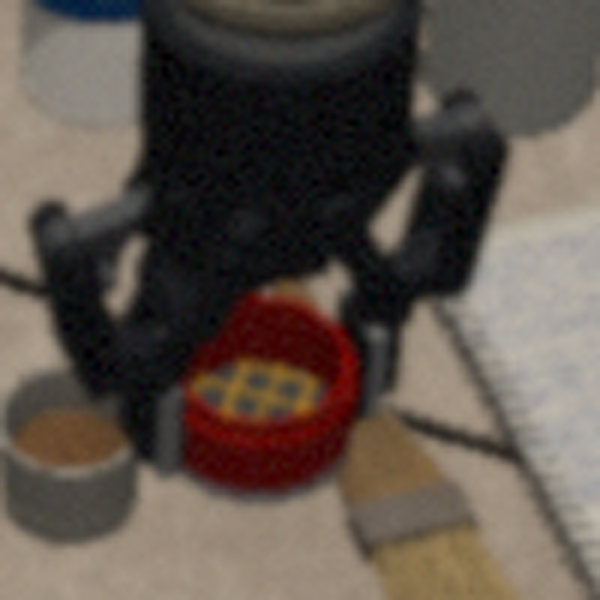

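Red is gripped at 58 mm and nearly level. I take it over the stack.

Request:
play_rows(motion=[[[1,-0.2,-3.5,0,0.4,0,0],[1,-0.4,-7.5,0,0.4,0,0],[1,-0.6,-11,0,0.4,0,0],[1,-0.8,-13.7,0,0.4,0,0],[1,-0.8,-14.9,0,0.4,0,0],[1,-0.8,-14.9,1,0.4,0,0],[1,-0.8,-14.9,3,0.4,0,0],[1,-0.8,-14.9,4.3,0.4,0,0],[1,-0.8,-14.9,4.3,0.4,0,0],[1,-0.8,-14.9,4.3,0.4,0,0]]])

```text
t: 33.48
tool_pos: [0.4916, 0.0986, 0.1219]
tool_rot: [-2.221, -2.218, 0.003]
contact_force: [-0.8, -0.5, -1.5]
opening: 0.0572
```

```bash
cat > st.py <<'E'
from go import *
from ov import *
def st(tag,c,off,box=(255,325,180,270),yaw=90,z0=None,lid=False):
    go((*c,.103),yaw=yaw); o=ctrl.get_obs()
    if z0 is None: z0=o['tool_pos'][2]-off
    d=snap('scene',tag+'.png'); G=(0,255,0)
    I=[(*c,z0,29,12,G),(*c,z0,29,8,G),(*c,z0,9,46,G),(*c,z0,9,12,G)] if lid else [(*c,z0,29,34,G),(*c,z0,29,8,G),(*c,z0,27,40,G)]
    overlay('pics/'+tag+'.png',[],box,7,'pics/oa.png'); overlay('pics/'+tag+'.png',I,box,7,'pics/ob.png')
    im=cv2.hconcat([cv2.imread('pics/oa.png'),cv2.imread('pics/ob.png')]); f=min(1,800/im.shape[1],600/im.shape[0])
    cv2.imwrite('pics/o_'+tag+'.png',cv2.resize(im,None,fx=f,fy=f,interpolation=cv2.INTER_AREA)); return d
E
python3 -c "
from st import *
st('s22',(.4922,.0984),.0052)"
```

```text
t 33.48 pos [0.4916 0.0986 0.1219] open 0.0572 F [-0.8 -0.5 -1.5] q [ 0.05 -0.15  2.    0.    1.3   0.05]
turn [-0.18 -0.04 -0.09]
(0.4922, 0.0984, 0.103) -> [-0.02  0.07  1.89]
```

View pics/o_s22.png

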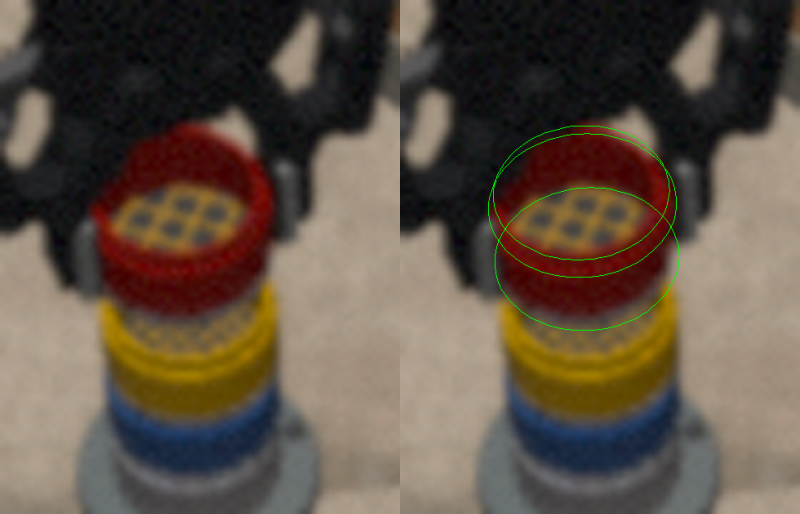

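Red is aligned left to right, but its front edge looks about 3° high. I turn it +3° about the jaw axis and look again.

Request:
play_rows(motion=[[[1,0,0.06,0,0,1.5,0],[1,0,0.06,0,0,3,0],[1,0,0.06,0,0,3,0],[1,0,0.06,0,0,3,0]]])

```text
t: 34.02
tool_pos: [0.4924, 0.0984, 0.1224]
tool_rot: [-2.196, -2.191, -0.056]
contact_force: [0.4, 0.6, -0.8]
opening: 0.0573
```

```bash
python3 -c "
from st import *
st('s23',(.4922,.0984),.0052)"
```

```text
t 34.02 pos [0.4924 0.0984 0.1224] open 0.0573 F [ 0.4  0.6 -0.8] q [ 0.02 -0.16  2.    0.06  1.3   0.01]
turn [-0.13 -3.05 -0.12]
(0.4922, 0.0984, 0.103) -> [-0.1  -0.02  1.94]
```

View pics/o_s23.png

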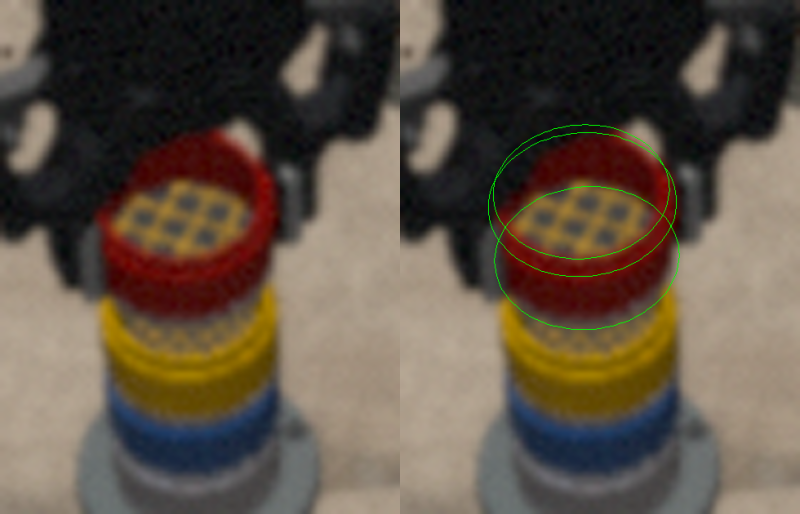

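Red now looks level and aligned. I lower with drift compensation.

Request:
play_rows(motion=[[[1,-0.03,0,0.6,0,0,0],[1,-0.06,0,1.0,0,0,0],[1,-0.07,0,1.2,0,0,0],[1,-0.08,0,1.4,0,0,0],[1,-0.08,0,1.5,0,0,0],[1,-0.08,0,1.5,0,0,0]]])

```text
t: 34.83
tool_pos: [0.4923, 0.0985, 0.1073]
tool_rot: [-2.195, -2.191, -0.056]
contact_force: [0.1, 0.1, -2.3]
opening: 0.0575
```

```bash
python3 -c "
from st import *
st('s24',(.4922,.0984),.0052)"
```

```text
t 34.83 pos [0.4923 0.0985 0.1073] open 0.0575 F [ 0.1  0.1 -2.3] q [ 0.02 -0.14  2.01  0.06  1.27  0.  ]
turn [-0.14 -3.05 -0.1 ]
(0.4922, 0.0984, 0.103) -> [-0.03 -0.01  0.43]
```

View pics/o_s24.png

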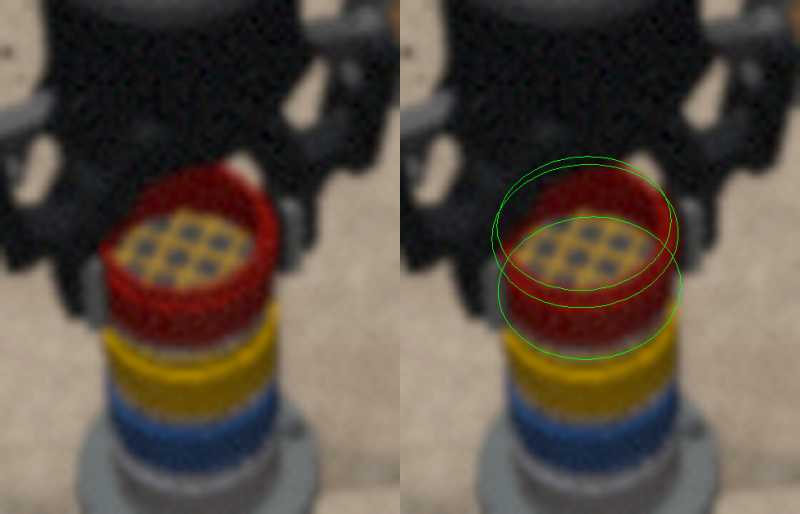

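No contact so far, and red is entering. I lower the rest.

Request:
play_rows(motion=[[[1,-0.01,0,0.2,0,0,0],[1,-0.02,0,0.35,0,0,0],[1,-0.03,0,0.45,0,0,0],[1,-0.03,0,0.45,0,0,0]]])

```text
t: 35.38
tool_pos: [0.4929, 0.0984, 0.1038]
tool_rot: [-2.196, -2.192, -0.057]
contact_force: [-2.1, -0.2, 3.3]
opening: 0.0575
```

Request:
play_rows(motion=[[[-1,0,0,0,0,0,0],[-1,0,0,0,0,0,0],[-1,0,0,0,0,0,0],[-1,0,0,0,0,0,0],[-1,-0.05,0,-1,0,0,0],[-1,0.1,0,-3,0,0,0],[-1,0.3,0,-7,0,0,0],[-1,0.5,0,-11,0,0,0],[-1,0.5,0,-11,0,-1,0]]])

```text
t: 36.5
tool_pos: [0.4956, 0.0974, 0.2193]
tool_rot: [-2.21, -2.205, -0.048]
contact_force: [1.0, 0.2, 0.1]
opening: 0.0857
```

```bash
python3 -c "
from st import *
d=st('s25',(.4922,.0984),0,z0=.098)
print(meas(d,'red',(286,212),.098))
go((.4897,-.0575,.2),(.4897,-.0575,.018),yaw=90)"
```

```text
t 36.5 pos [0.4956 0.0974 0.2193] open 0.0857 F [1.  0.2 0.1] q [ 0.03 -0.24  1.91  0.04  1.47  0.03]
turn [ 0.46 -2.02 -0.12]
(0.4922, 0.0984, 0.103) -> [-0.31 -0.43 11.63]
(array([0.49506972, 0.1030136 ]), 763.0, 949.8722850433551)
t 36.55 pos [0.4943 0.0977 0.2167] open 0.085 F [ 0.5 -0.2 -0.4] q [ 0.03 -0.24  1.91  0.03  1.47  0.03]
turn [ 0.22 -1.99 -0.09]
(0.4897, -0.0575, 0.2) -> [-15.57  -0.44   1.13]
(0.4897, -0.0575, 0.018) -> [-16.2   -0.51  19.32]
```

View pics/o_s25.png

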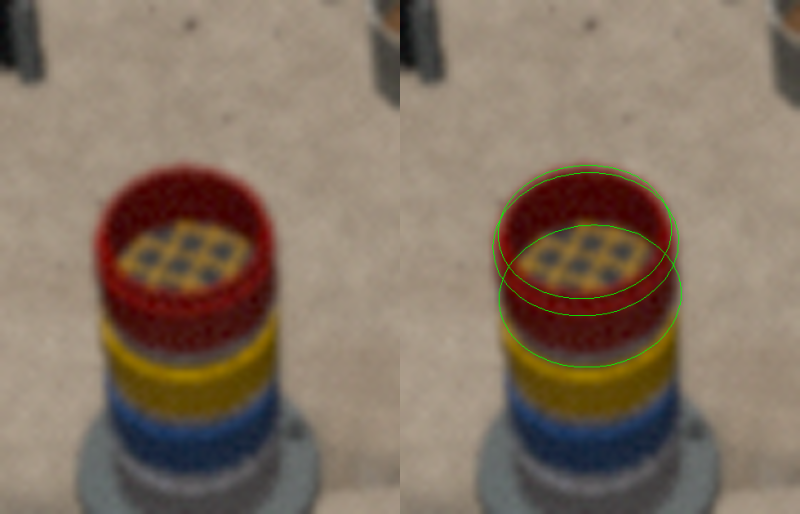

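A greyish band shows between red and yellow, so I look closer.

```bash
python3 -c "
from ov import *
overlay('pics/s25.png',[],(265,310,200,265),9,'pics/oa.png')
overlay('pics/s18.png',[],(265,310,200,265),9,'pics/ob.png')
cv2.imwrite('pics/z25.png',cv2.hconcat([cv2.imread('pics/oa.png'),cv2.imread('pics/ob.png')])[:585,:800])"
```

```text
(no output)
```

View pics/z25.png

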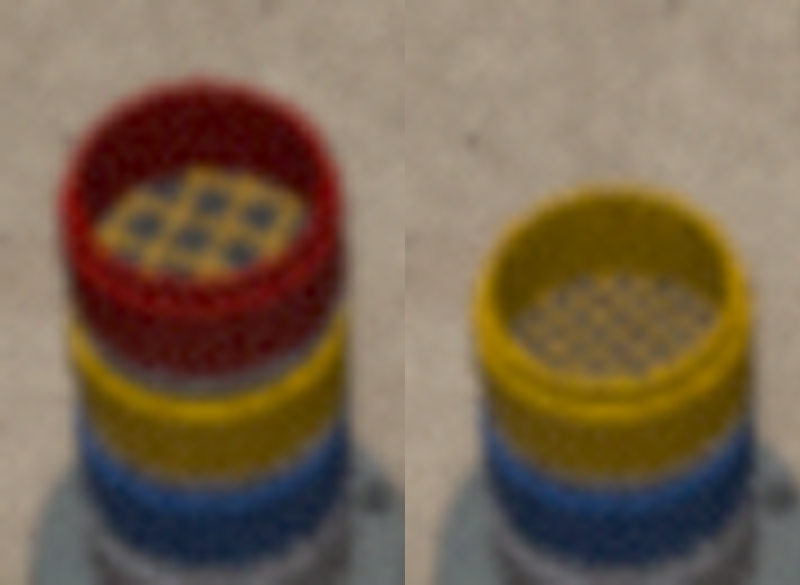

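Red may not be fully home: the grey spigot shows at the front. I move the arm aside and look from both cameras.

Request:
play_rows(motion=[[[-1,-5,0,0,0,-2,0],[-1,-10,0,0,0,-2,0],[-1,-15,0,0,0,-2,0],[-1,-20,0,0,0,-2,0],[-1,-25,0,0,0,-2,0],[-1,-28,0,0,0,-2,0],[-1,-28,0,0,0,-2,0]]])

```text
t: 37.42
tool_pos: [0.4929, -0.1834, 0.2054]
tool_rot: [-2.227, -2.216, -0.003]
contact_force: [-0.3, 1.2, -0.1]
opening: 0.0858
```

```bash
python3 - <<'E'
from ov import *
snap('scene','s26.png');snap('top','t26.png')
overlay('pics/s26.png',[],(262,314,200,270),8,'pics/oa.png')
c=(.4922,.0984);G=(0,255,0);B=(255,255,0)
overlay('pics/t26.png',[(*c,.098,29,34,G),(*c,.098,24.5,40,G),(*c,0,42,12,B)],(292,346,238,308),8,'pics/ob.png')
cv2.imwrite('pics/z26.png',cv2.hconcat([cv2.imread('pics/oa.png'),cv2.imread('pics/ob.png')])[:560])
E
```

```text
(no output)
```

View pics/z26.png

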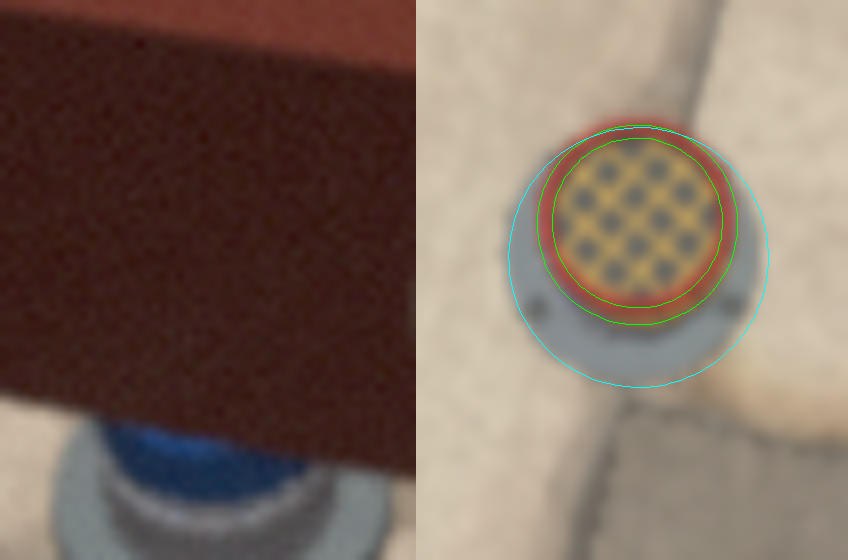

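From above, red sits about 1.5 mm toward +x, and the scene view says it stands a few mm high, so the spigot is probably hung on the yellow rim. I regrip it in place, ease it toward -x, and press lightly.

```bash
python3 - <<'E'
from go import *
go((.4925,.0984,.2),(.4925,.0984,.107),yaw=90)
E
```

```text
t 37.52 pos [ 0.4933 -0.1815  0.2058] open 0.0855 F [-0.6  0.4  0.2] q [-0.5  -0.17  1.87  0.    1.44 -0.49]
turn [ 0.11 -0.08 -0.11]
(0.4925, 0.0984, 0.2) -> [27.99 -0.14  0.62]
(0.4925, 0.0984, 0.107) -> [27.98 -0.15  9.92]
```

Request:
play_rows(motion=[[[-1,5,-0.1,0,0,0,0],[-1,11,-0.1,0,0,0,0],[-1,17,-0.1,0,0,0,0],[-1,22,-0.1,0,0,0,0],[-1,26,-0.1,0,0,0,0],[-1,28,-0.1,0,0,0,0],[-1,28,-0.1,0,0,0,0],[-1,28,-0.1,3,0,0,0],[-1,28,-0.1,6,0,0,0],[-1,28,-0.1,8.5,0,0,0],[-1,28,-0.1,9.6,0,0,0],[-1,28,-0.1,9.9,0,0,0],[-1,28,-0.1,9.9,0,0,0]]])

```text
t: 39.15
tool_pos: [0.4936, 0.0985, 0.1081]
tool_rot: [2.223, 2.218, 0.005]
contact_force: [0.4, 0.2, -0.8]
opening: 0.0856
```

```bash
python3 -c "
from st import *
d=st('s27',(.4922,.0984),0,z0=.098)"
```

```text
t 39.15 pos [0.4936 0.0985 0.1081] open 0.0856 F [ 0.4  0.2 -0.8] q [ 0.05 -0.13  2.01  0.    1.27  0.05]
turn [ 0.19 -0.08 -0.12]
(0.4922, 0.0984, 0.103) -> [-0.01 -0.14  0.51]
```

View pics/o_s27.png

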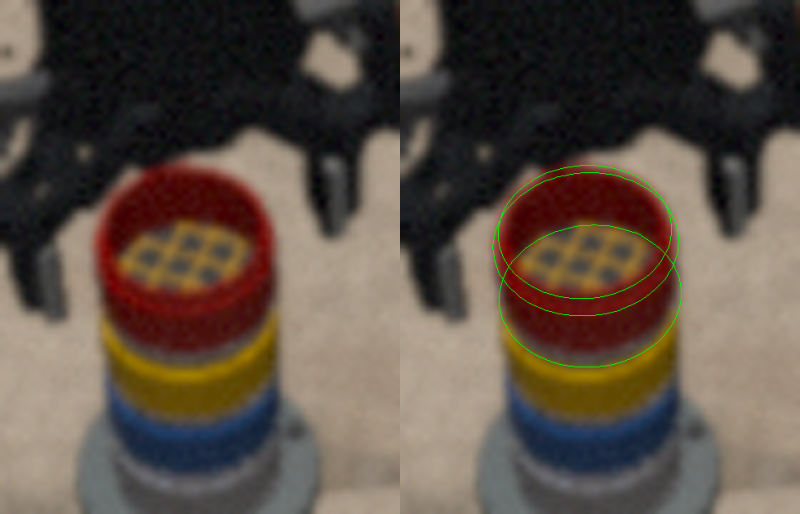

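Request:
play_rows(motion=[[[-0.4,0,-0.1,0.2,0,0,0],[-0.4,0,-0.1,0.3,0,0,0],[-0.3,0,-0.1,0.3,0,0,0],[-0.3,0,-0.1,0.3,0,0,0],[0,0,-0.1,0.3,0,0,0],[0,0,-0.1,0.3,0,0,0],[0,0,-0.1,0.3,0,0,0]]], newtons=20)

```text
t: 40.08
tool_pos: [0.4931, 0.0986, 0.1061]
tool_rot: [2.222, 2.218, 0.006]
contact_force: [-1.9, -0.4, 5.1]
opening: 0.0577
```

```bash
python3 -c "
from st import *
d=st('s28',(.4922,.0984),0,z0=.098)"
```

```text
t 40.08 pos [0.4931 0.0986 0.1061] open 0.0577 F [-1.9 -0.4  5.1] q [ 0.05 -0.13  2.01  0.    1.26  0.05]
turn [ 0.24 -0.08 -0.11]
(0.4922, 0.0984, 0.103) -> [-0.02 -0.09  0.31]
```

View pics/o_s28.png

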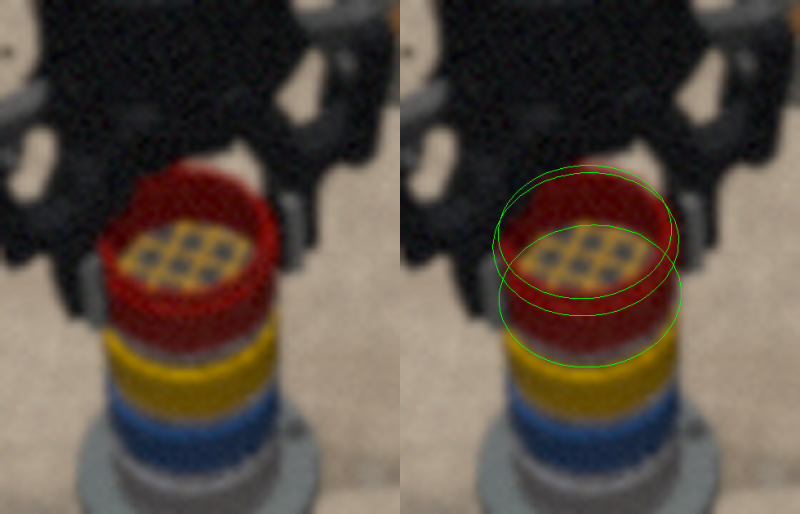

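Request:
play_rows(motion=[[[1,0,0,0.1,0,0,0],[1,0,0,0.2,0,0,0],[1,-0.1,0,0.25,0,0,0],[1,-0.2,0,0.3,0,0,0],[1,-0.2,0,0.3,0,0,0]]])

```text
t: 40.75
tool_pos: [0.4935, 0.098, 0.106]
tool_rot: [-2.223, -2.219, -0.01]
contact_force: [-8.4, 4.0, 15.8]
opening: 0.0582
```

Request:
play_rows(motion=[[[1,0.1,-0.1,-0.05,0,0,0],[1,0.2,-0.2,0,0,0,0],[1,0.3,-0.3,0.1,0,0,0],[1,0.3,-0.3,0.2,0,0,0],[1,0.3,-0.3,0.2,0,0,0]]])

```text
t: 41.38
tool_pos: [0.4921, 0.1001, 0.106]
tool_rot: [2.221, 2.217, 0.011]
contact_force: [-0.3, -3.6, 9.4]
opening: 0.0581
```

```bash
python3 -c "
from st import *
d=st('s29',(.4922,.0984),0,z0=.098)
overlay('pics/s29.png',[],(262,314,200,270),8,'pics/oa.png')
overlay('pics/s28.png',[],(262,314,200,270),8,'pics/ob.png')
cv2.imwrite('pics/z29.png',cv2.hconcat([cv2.imread('pics/oa.png'),cv2.imread('pics/ob.png')])[:,:800])
"
```

```text
t 41.38 pos [0.4921 0.1001 0.106 ] open 0.0581 F [-0.3 -3.6  9.4] q [ 0.05 -0.14  2.01  0.    1.26  0.05]
turn [ 0.42 -0.15 -0.12]
(0.4922, 0.0984, 0.103) -> [-0.17  0.01  0.3 ]
```

View pics/z29.png

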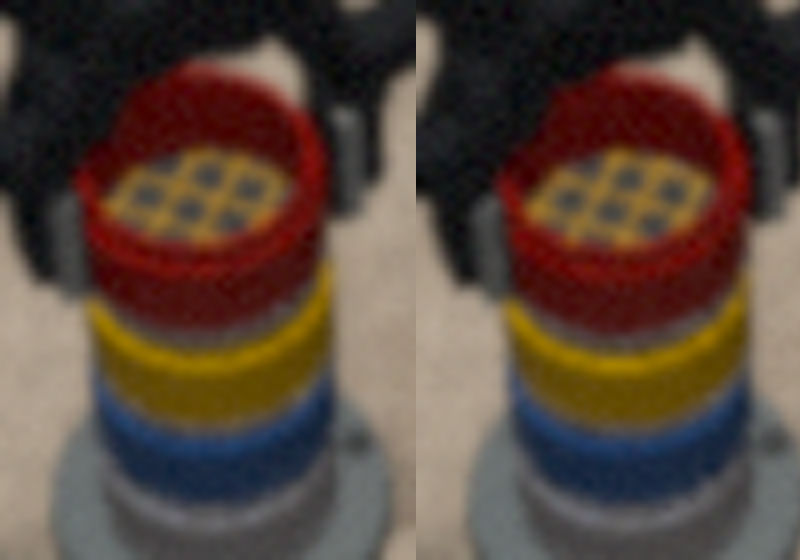

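```bash
python3 - <<'E'
from h import *
z=np.load('pics/s25.png.npz'); d=dict(mtx=z['mtx'],T=z['T'])
c=np.array([.4922,.0984]); u=np.array([-.26,-.965])  # toward camera
for z0 in (.034,.066,.098,.101,.106):
    f=lambda r,h,s=1:((pix(d,(*(c+s*u*r/1e3),z0+h/1e3))-[265,200]+.5)*9-.5).round(0)
    print(z0,'rim in front',f(24.5,40),'wall bottom front',f(29,8),'wall top front',f(29,34),'rim back out',f(27,40,-1))
E
```

```text
0.034 rim in front [225. 475.] wall bottom front [235. 584.] wall top front [228. 510.] rim back out [209. 280.]
0.066 rim in front [217. 380.] wall bottom front [227. 493.] wall top front [220. 416.] rim back out [200. 182.]
0.098 rim in front [209. 279.] wall bottom front [219. 397.] wall top front [212. 316.] rim back out [192.  80.]
0.101 rim in front [208. 269.] wall bottom front [218. 388.] wall top front [211. 307.] rim back out [191.  70.]
0.106 rim in front [207. 253.] wall bottom front [217. 373.] wall top front [210. 291.] rim back out [189.  54.]
```

The numbers settle it. The red rim's inner front edge (y=280) and back edge (y=78) match the seated prediction (279 and 80), and a 3 mm rise would put them about 10 px higher. So red was home, and the grey band is shading. I centre it lightly and release.

Request:
play_rows(motion=[[[1,-0.1,0,0,0,0,0],[1,-0.1,0,0,0,0,0],[-1,-0.1,0,0,0,0,0],[-1,-0.1,0,0,0,0,0],[-1,-0.1,0,0,0,0,0],[-1,-0.1,0,0,0,0,0],[-1,-0.1,0,-2,0,0,0],[-1,-0.1,0,-6,0,0,0],[-1,-0.1,0,-10,0,0,0],[-1,-0.1,0,-11,0,0,0],[-1,-0.1,0,-11,0,0,0]]])

```text
t: 42.8
tool_pos: [0.4914, 0.0988, 0.2162]
tool_rot: [2.221, 2.216, 0.012]
contact_force: [0.3, -0.1, -0.2]
opening: 0.0854
```

```bash
python3 -c "
from st import *
d=st('s30',(.4922,.0984),0,z0=.098)
overlay('pics/s30.png',[],(265,310,200,265),9,'pics/z30.png')
go((.4897,-.0575,.2),(.4897,-.0575,.018),yaw=90)"
```

```text
t 42.8 pos [0.4914 0.0988 0.2162] open 0.0854 F [ 0.3 -0.1 -0.2] q [ 0.05 -0.25  1.92  0.    1.46  0.05]
turn [ 0.47 -0.15 -0.12]
(0.4922, 0.0984, 0.103) -> [-7.000e-02 -1.000e-02  1.132e+01]
t 42.85 pos [0.4907 0.0988 0.2148] open 0.0852 F [ 0.1 -0.6  0.1] q [ 0.05 -0.25  1.92  0.    1.46  0.05]
turn [ 0.33 -0.15 -0.12]
(0.4897, -0.0575, 0.2) -> [-15.63  -0.08   1.44]
(0.4897, -0.0575, 0.018) -> [-15.68  -0.18  19.64]
```

View pics/z30.png

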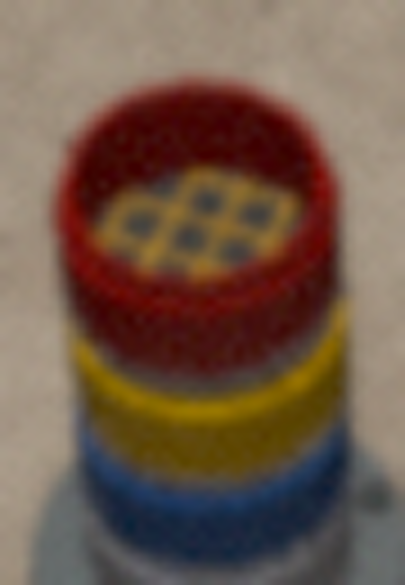

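The height is unchanged and red is home and level. Yellow only becomes visible at y≈395, exactly where the seated shoulder edge (397) should end. Now the lid.

Request:
play_rows(motion=[[[-1,-5,0,0,0.3,-0.1,-0.1],[-1,-10,0,0,0.3,-0.1,-0.1],[-1,-14,0,1,0.3,-0.1,-0.1],[-1,-15.6,-0.1,3,0.3,-0.1,-0.1],[-1,-15.6,-0.1,7,0.3,-0.1,-0.1],[-1,-15.6,-0.1,11,0.3,-0.1,-0.1],[-1,-15.6,-0.1,14,0.3,-0.1,-0.1],[-1,-15.6,-0.1,16,0.3,-0.1,-0.1],[-1,-15.6,-0.1,16,0.3,-0.1,-0.1],[-1,-15.6,-0.1,16,0.3,-0.1,-0.1]]])

```text
t: 44.1
tool_pos: [0.4901, -0.0564, 0.0542]
tool_rot: [-2.221, -2.221, -0.001]
contact_force: [0.7, 0.5, 1.3]
opening: 0.0855
```

```bash
python3 -c "
from st import *
d=st('s31',(.4897,-.0577),0,z0=0,lid=True,box=(270,390,270,390))
go((.4897,-.0577,.019),yaw=90)"
```

```text
t 44.1 pos [ 0.4901 -0.0564  0.0542] open 0.0855 F [0.7 0.5 1.3] q [-0.27 -0.08  2.06  0.    1.16 -0.27]
turn [ 0.   -0.07  0.01]
(0.4897, -0.0577, 0.103) -> [-0.13 -0.04 -4.88]
t 44.15 pos [ 0.4907 -0.0566  0.0549] open 0.0854 F [ 0.4 -0.8 -0.4] q [-0.27 -0.08  2.06  0.    1.16 -0.27]
turn [ 0.08 -0.04  0.  ]
(0.4897, -0.0577, 0.019) -> [-0.11 -0.11  3.59]
```

View pics/o_s31.png

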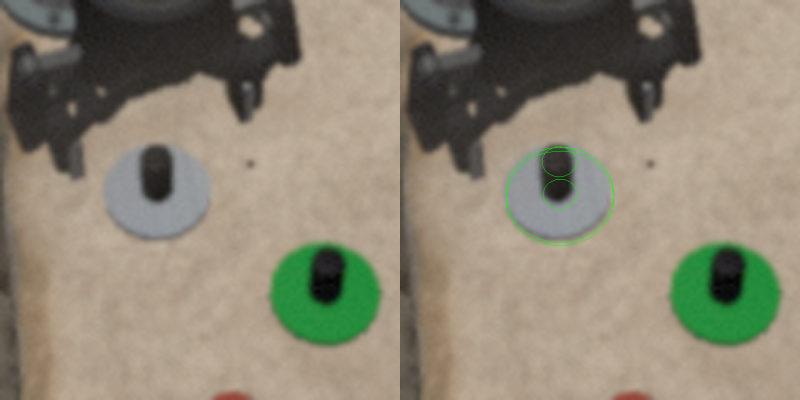

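The overlay is within about 1 mm of the lid. I descend, closing onto the knob.

Request:
play_rows(motion=[[[-1,-0.05,-0.13,1.5,0,0,0],[-1,-0.05,-0.13,2.8,0,0,0],[-1,-0.05,-0.13,3.4,0,0,0],[-1,-0.05,-0.13,3.5,0,0,0],[0.2,-0.05,-0.13,3.5,0,0,0],[0.3,-0.05,-0.13,3.5,0,0,0],[0.4,-0.05,-0.13,3.5,0,0,0],[0.5,-0.05,-0.13,3.5,0,0,0],[1,-0.05,-0.13,3.5,0,0,0],[1,-0.05,-0.13,3.5,0,0,0],[1,-0.05,-0.13,3.5,0,0,0],[1,-0.05,-0.13,3.5,0,0,0]]], newtons=40)

```text
t: 45.65
tool_pos: [0.4897, -0.0571, 0.0202]
tool_rot: [2.221, 2.221, 0.003]
contact_force: [0.3, 0.7, 2.3]
opening: 0.0168
```

Request:
play_rows(motion=[[[1,0,0,-0.5,0,0,0],[1,0,0,-1.5,0,0,0],[1,0,0,-3,0,0,0],[1,0,0,-6,0,0,0],[1,0,0,-10,0,0,0],[1,0,0,-15,0,0,0],[1,0,0,-18,0,0,0],[1,0,0,-18,0,0,0]]])

```text
t: 46.65
tool_pos: [0.4913, -0.0577, 0.2046]
tool_rot: [2.216, 2.216, 0.009]
contact_force: [0.6, 0.1, -1.2]
opening: 0.0168
```

```bash
python3 -c "
from st import *
d=st('s32',(.4893,-.057),.02,lid=True,box=(270,390,200,340))
go((.4920,.0986,.2),(.492,.0986,.17),yaw=90)"
```

```text
t 46.65 pos [ 0.4913 -0.0577  0.2046] open 0.0168 F [ 0.6  0.1 -1.2] q [-0.27 -0.26  1.94  0.    1.44 -0.27]
turn [0.55 0.08 0.  ]
(0.4893, -0.057, 0.103) -> [ 0.09 -0.3  10.16]
t 46.7 pos [ 0.49   -0.0574  0.2019] open 0.0167 F [-0.1 -0.5 -0.9] q [-0.27 -0.25  1.95  0.    1.44 -0.27]
turn [ 0.3   0.02 -0.  ]
(0.492, 0.0986, 0.2) -> [15.6   0.2   0.19]
(0.492, 0.0986, 0.17) -> [15.6   0.18  3.19]
```

View pics/o_s32.png

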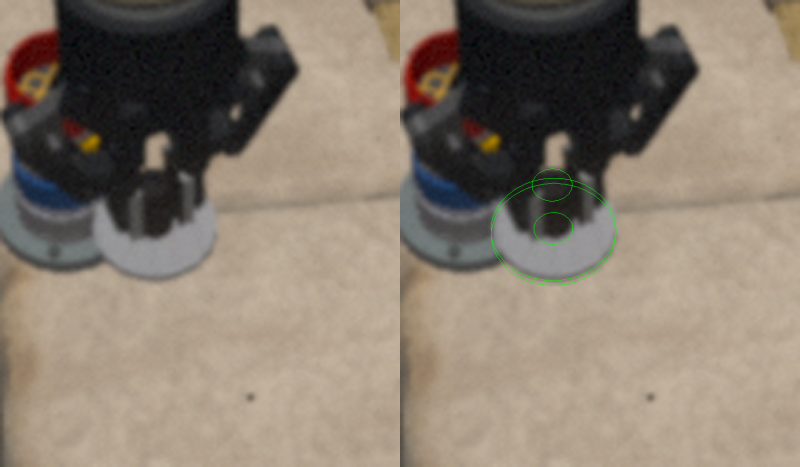

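The lid is held and level. I take it over the stack at hover height.

Request:
play_rows(motion=[[[1,3,0,-0.5,0.3,0,0],[1,7,0,-0.5,0.3,0,0],[1,11,0.1,-0.5,0.3,0,0],[1,14.2,0.15,0,0.3,0,0],[1,15.6,0.15,0,0.3,0,0],[1,15.6,0.15,1.5,0.3,0,0],[1,15.6,0.15,2.8,0.3,0,0],[1,15.6,0.15,3.2,0.3,0,0],[1,15.6,0.15,3.2,0.3,0,0],[1,15.6,0.15,3.2,0.3,0,0]]])

```text
t: 47.95
tool_pos: [0.4921, 0.0982, 0.1704]
tool_rot: [2.222, 2.22, 0.001]
contact_force: [-0.3, -0.4, 0.4]
opening: 0.0168
```

```bash
python3 -c "
from st import *
d=st('s33',(.4916,.0987),.02,lid=True,box=(255,325,170,270))"
```

```text
t 47.95 pos [0.4921 0.0982 0.1704] open 0.0168 F [-0.3 -0.4  0.4] q [ 0.05 -0.2   1.96 -0.    1.39  0.05]
turn [ 0.05  0.02 -0.04]
(0.4916, 0.0987, 0.103) -> [ 0.05 -0.05  6.74]
```

View pics/o_s33.png

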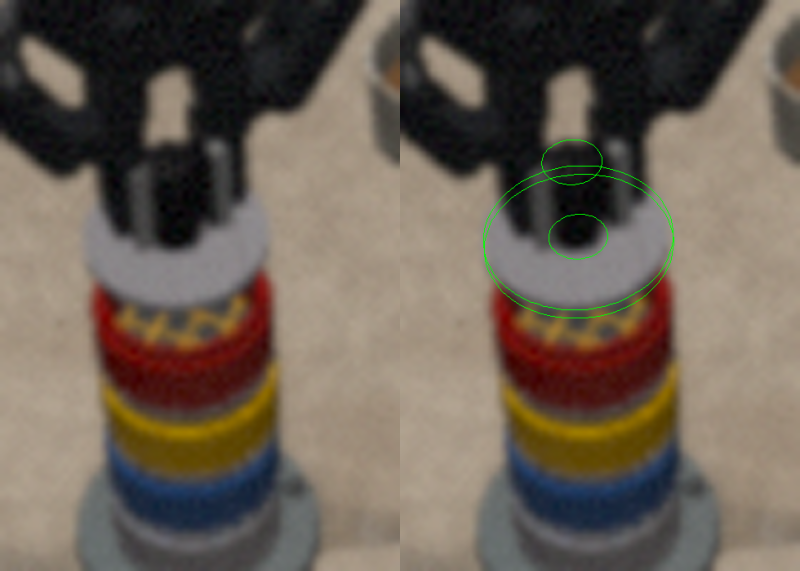

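The lid sits roughly 1 mm back (+y) and 0.5 mm left of the red sieve's axis. I shift it a little and lower in steps.

Request:
play_rows(motion=[[[1,-0.08,0.03,0.4,0,0,0],[1,-0.08,0.03,0.8,0,0,0],[1,-0.08,0.03,1.1,0,0,0],[1,-0.08,0.03,1.3,0,0,0],[1,-0.08,0.03,1.5,0,0,0],[1,-0.08,0.03,1.5,0,0,0]]])

```text
t: 48.75
tool_pos: [0.4923, 0.0976, 0.1554]
tool_rot: [2.221, 2.221, 0.001]
contact_force: [0.1, -0.3, -0.5]
opening: 0.0167
```

```bash
python3 -c "
from st import *
d=st('s34',(.4916,.0987),.02,lid=True,box=(255,325,170,270))"
```

```text
t 48.75 pos [0.4923 0.0976 0.1554] open 0.0167 F [ 0.1 -0.3 -0.5] q [ 0.05 -0.19  1.97 -0.    1.36  0.05]
turn [ 0.05  0.02 -0.02]
(0.4916, 0.0987, 0.103) -> [ 0.11 -0.08  5.24]
```

View pics/o_s34.png

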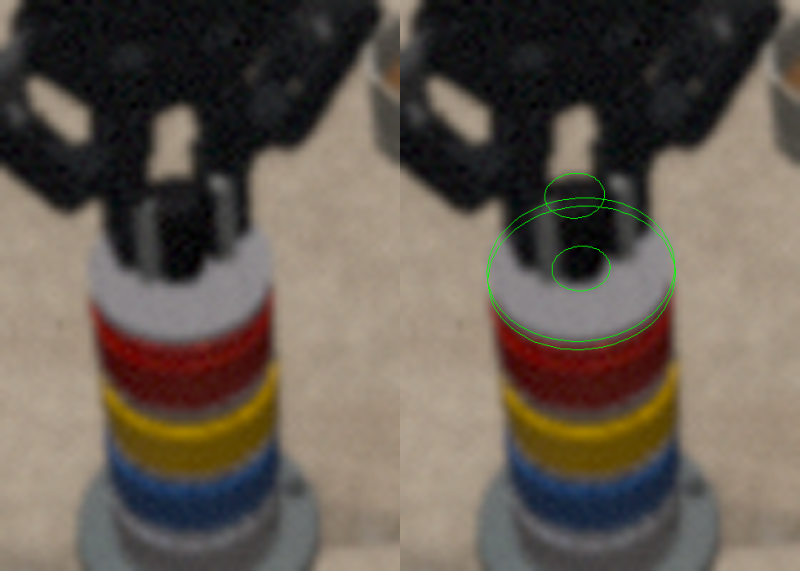

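The lid's underside is about 2.6 mm below the red rim with no contact, so it has entered. I lower it home.

Request:
play_rows(motion=[[[1,0,0,0.2,0,0,0],[1,0,0,0.35,0,0,0],[1,0,0,0.45,0,0,0],[1,0,0,0.5,0,0,0],[1,0,0,0.5,0,0,0]]])

```text
t: 49.42
tool_pos: [0.4924, 0.0975, 0.1505]
tool_rot: [2.221, 2.22, 0.001]
contact_force: [0.2, 0.1, -1.1]
opening: 0.0166
```

Request:
play_rows(motion=[[[1,0,0,0.1,0,0,0],[1,0,0,0.2,0,0,0],[1,0,0,0.2,0,0,0]]])

```text
t: 49.8
tool_pos: [0.4928, 0.0976, 0.15]
tool_rot: [2.221, 2.22, 0.002]
contact_force: [-2.9, -0.5, 5.5]
opening: 0.0164
```

Contact comes at TCP z 0.150, exactly the seated height, which also confirms that red is home. I release and retreat upward.

Request:
play_rows(motion=[[[1,0,0,-0.05,0,0,0],[-1,0,0,-0.05,0,0,0],[-1,0,0,-0.05,0,0,0],[-1,0,0,-0.05,0,0,0],[-1,0,0,-0.05,0,0,0],[-1,0,0,-0.05,0,0,0],[-1,0,0,-0.05,0,0,0],[-1,0,0,-2,0,0,0],[-1,0,0,-5,0,0,0],[-1,0,0,-9,0,0,0],[-1,0,0,-11,0,0,0],[-1,0,0,-11,0,0,0]]])

```text
t: 51.3
tool_pos: [0.4937, 0.0977, 0.2625]
tool_rot: [2.219, 2.218, 0.007]
contact_force: [1.0, 0.4, -0.6]
opening: 0.0854
```

```bash
python3 -c "
from st import *
d=st('s35',(.4916,.0987),.02,lid=True,z0=.13,box=(255,325,170,270))"
```

```text
t 51.3 pos [0.4937 0.0977 0.2625] open 0.0854 F [ 1.   0.4 -0.6] q [ 0.05 -0.27  1.86 -0.    1.55  0.05]
turn [ 0.36  0.   -0.02]
(0.4916, 0.0987, 0.103) -> [ 0.1  -0.31 15.95]
```

View pics/o_s35.png

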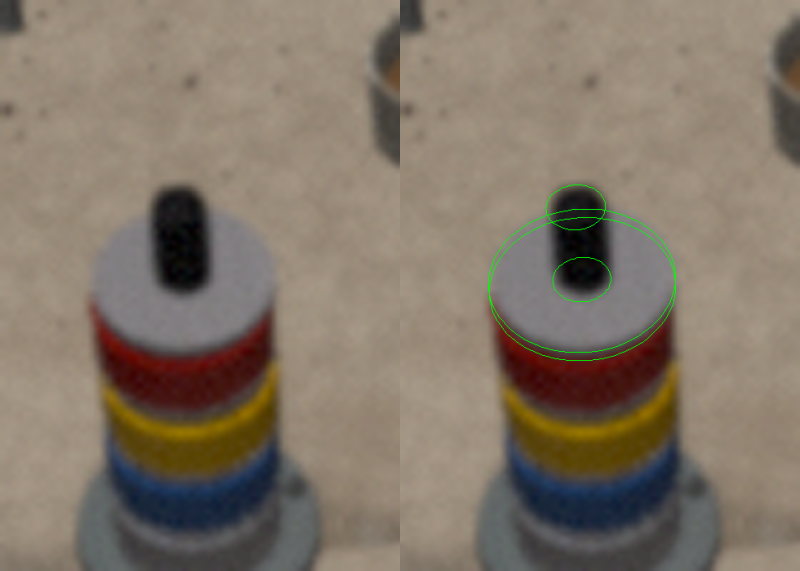

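The lid sits home and level on the stack. Last, a look at the whole scene and the bystanders.

```bash
python3 -c "
from h import *
snap('scene','s36.png'); print(ctrl.get_obs()['contact_force'])"
```

```text
[-0.38442657  0.14142908  0.17172762]
```

View pics/s36.png

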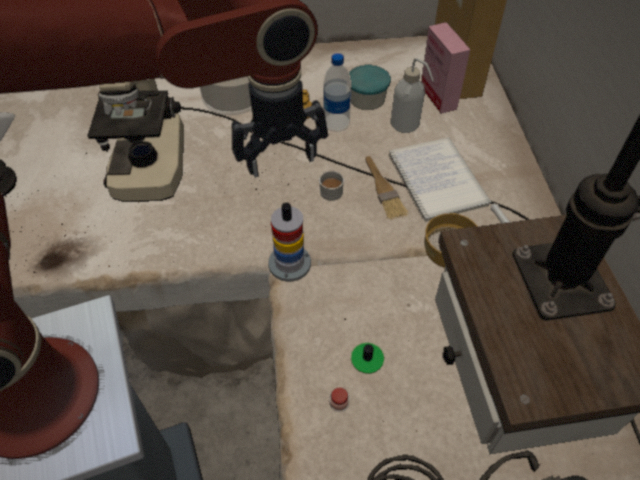

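The stack stands straight at (288,245). The tin (331,186), vial (340,398) and green lid (368,357) are where they started, and the gripper is clear. I hand in.

```bash
python3 -c "
from station import ctrl
print(ctrl.finish_job())"
```

```text
the job is handed in; nothing more can be done
None
```

I built the stack on the pan in order (blue, yellow, red, lid), letting go of each piece before adding the next, and handed the job in at about 51 s. No verdict was reported.

**What went wrong on the way:**
- **Yellow:** it tilted in the first grip, so I put it back on the bench, regripped it, and corrected the lean before inserting it. Pressing it home reached about 19 N.
- **Red:** after I released it, a grey band made it look a few mm too high. I regripped it, pressed and shifted it lightly (up to about 16 N), and it did not drop. I took the band for shading, because the rim edges matched the fully seated height to about 1 mm.

**Last checks:**
- **Lid:** it touched down at 0.150 m tool height, exactly where a fully seated stack would put it. This also supports red being home.
- **Alignment:** in the camera overlays every piece looked level, and I estimate each is within about 1–2 mm of the one below. One early silhouette fit of red disagreed, showing about 5 mm off. I put that down to a poor colour mask.
- **Bystanders:** the tin, the vial and the green look-alike lid are at their starting pixels.
- **Gripper:** it was open and well above the stack, with no contact force.

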